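# Make up a rock sample for the store

## Robot

A 6-joint arm with a two-finger parallel gripper is mounted at the origin on the work surface. World frame = base frame: x ahead of the robot, y to its left, z up, the work surface at z = 0. Lengths are in m, angles in rad, forces in N, time in s.
With the tool pointing down it reaches from about 0.275 to 0.825 m from the base axis. Payload 5.2 kg.
Tool frame: the origin (TCP) lies on the centre line of the jaws, within the pads' length; the fingertips stand 8 mm ahead of it and the grasp point (between the pads) lies 11 mm behind it; x points along the fingers, z is the direction in which the jaws open and shut, and the axes are right-handed (so a half turn about x gives the same grasp; the last joint's range is limited). The gripper opens to 93 mm and grips with 3 to 60 N. Pads are 15 mm wide; open, the fingers measure 128 mm over their backs; the gripper's body (75 mm by 188 mm) begins 65 mm behind the grasp point.
Start: joints at [-0.203, 0.259, 1.535, -0, 1.348, -0.203], TCP at [0.55, 0, 0.192] pointing down, gripper open.
Joint ranges: [-3.14, 3.14], [-0.91, 2.08], [0.19, 2.58], [-1.22, 4.36], [0.22, 2.71], [-3.12, 3.12]. Speed limits (rad/s): [2.57, 2.57, 3.14, 3.14, 3.14, 3.14].

## Interface

Orientations are given as a unit quaternion [x, y, z, w].
In Python, from plant import monitor, camera, hand_in gives the robot as it stands. The module is installed in compiled form; this text tells all that it offers.
- The arm moves only by the tool send_rows, never from a script. Its argument "deltas" is text: rows parted by semicolons, each of 7 numbers parted by spaces: the turn, a rotation vector about the tool's x, y, z in rad, then the shift along the tool's x, y, z in mm, then the gripper command: -1 is shut, 1 is fully open, values between are in proportion. In form: ax ay az x y z jaw; .... A call has 1 to 5 rows; each row is the pose to reach, as a shift and turn from the pose commanded when the call began, along the tool's axes at that moment; what a row does not reach only later rows make up. A row lasts 1/10 s, in which the tool goes at most 50 mm and 8.59 degrees, less where a joint would pass 70% of its speed; a pose out of reach is approached as far as the arm can. A call with a gripper value outside its range is refused whole. The fingers move at their own pace and stop on an object; "newtons" is the grip in N (left out, the last holds). Time passes only in rows, so rows that repeat a pose let the fingers close. It gives the time, the measured TCP pose, the force and the opening at its end, in the units of the state.
- monitor.sense(): the state, without advancing time (a new reading comes with each control period).
- camera(name): name is "scene" or "side" or "wrist"; returns a dict with "frame" (480x640x3 uint8, red, green, blue), "fx", "fy", "cx", "cy" (pixels), "dist_coeffs" ([k1, k2, p1, p2, k3] as OpenCV has them; the pictures are not rectified), "R" (3x3) and "t" (3): a world point X has camera coordinates R X + t. Camera axes: x right, y down, z forward; pixel columns grow to the right and rows downward; lengths in m; the calibration is good to about 2 mm. A picture is of the moment at which its call begins. There is no depth.
- hand_in(): hands the job in, once; it reports no verdict.
The state is a dict: "time": time; "joint_pos": joint angles; "joint_velocities": joint speeds; "tau": joint torques, N m; "tool_pos": TCP position; "eef_rot": TCP orientation; "force": force on the tool from outside, world axes, zero at the start; "moment": the same for the moment, N m; "grip_width": opening from 0.0 (shut) to 1.0 (fully open).
Only numpy, scipy, OpenCV 4.12 (cv2) and the standard library are available. Lean on these libraries where they do the work, as an engineer would, in place of code of your own. Each camera call takes 0.05 s, during which the arm holds its last target.

## Task

Get this rock sample ready for the store: with the scoop, empty all the broken pieces from the aluminium pan into the tin on the blue tray (they are sharp, so keep the fingers off them), and stack all the sawn grey discs squarely in one straight pile in the middle of the tray's rubber pad. Leave the tin standing in its place, lay the scoop flat in the emptied pan when you are finished with it, and do not disturb the two tall core stubs or the calliper.

Things in the scene. Friction and masses are not known exactly. Their poses are not given: they have to be found in the camera images.
- pan: fixed shallow aluminium sample pan, 290 mm long (its y) by 146 mm wide (its x) and 32 mm high outside; upright walls 3 mm thick, floor 4 mm thick; origin under its centre on the bench. The pieces start in its +y half, nowhere nearer than 115 mm to its -y end wall
- tray: fixed blue store tray, 300 mm long (its y) by 170 mm wide (its x), floor 4 mm thick, rim 12 mm high and 4 mm thick; origin under its centre on the bench. Its -y end carries the rubber pad, its +y end the tin
- pad_top (a point): centre of the top face of the black rubber pad, 80 x 80 x 4 mm, fixed to the tray's floor (8 mm above the bench); axes as the tray's
- tin: open round steel sample tin, loose, 300 g, 126 mm outside diameter, 62 mm high, wall 3 mm, floor 4 mm, standing on the tray's floor; origin at the centre of its underside
- tin_rim (a point): centre of the tin's mouth, level with its rim, 62 mm above its underside
- scoop: loose aluminium hand scoop, about 220 g, resting level on its flat bottom, nose along its +y. Bowl 90 mm long (y -45 to +45 mm), 86 mm wide outside, floor 2 mm and walls 2.5 mm thick, open at the top and at the front (y = +45 mm); back wall 46 mm high. Origin at the centre of the bowl's underside, z up; it balances about 25 mm behind the origin
- scoop_grip (a point): a point to hold the scoop by: 85 mm behind its origin, 50 mm above its bottom, in the middle of the blue handle's section. The handle, 16 x 16 mm with flat sides, runs level and straight back from the bowl, y = -45 to -155 mm of the scoop, centre line 50 mm above the bottom
- scoop_lip (a point): middle of the bowl's front edge, at its underside, 45 mm ahead of the scoop's origin. The bowl's side walls slope from about 44 mm high at the back to 15 mm at this lip
- disc1: sawn disc of grey rock core, 54 mm diameter, 25 mm thick, 150 g, lying flat on the bench at the start; origin at the centre of its underside, z up along its axis; its two faces are alike, so it may end either way up. Three or all four of the discs are there
- disc2: another such disc, just like disc1; may be absent
- disc3: another such disc, just like disc1; may be absent
- disc4: another such disc, just like disc1; may be absent
- piece1: sharp brown lump of broken rock about 30 mm across and 23 mm high (some 28 g), lying in the pan; its origin is at its centre (12 mm above the floor it starts on), its axes turn with it; it slides easily on smooth metal (friction about 0.3). Four or all five of the pieces are there
- piece2: another such piece, like piece1; may be absent
- piece3: another such piece, like piece1; may be absent
- piece4: another such piece, like piece1; may be absent
- piece5: another such piece, like piece1; may be absent
- stub1: uncut tan core stub, 54 mm diameter, 60 mm tall, standing on the bench beyond the work; to be left alone; origin at the centre of its underside
- stub2: uncut tan core stub, 54 mm diameter, 60 mm tall, standing on the bench beyond the work; to be left alone; origin at the centre of its underside
- calliper: steel calliper with a black display housing, 230 mm long (its y), lying on the bench beyond the pan; to be left alone; origin under its centre

How it is judged:
By the outcome, as a careful person would: the job done as asked, in the order asked, and still so for the second after the job is handed in, with the robot touching nothing.
Of disc1, disc2, disc3, disc4 only 3 to 4 are there at a start; the rules pass over those that are not, and their reading is None.
Of piece1, piece2, piece3, piece4, piece5 only 4 to 5 are there at a start; the rules pass over those that are not, and their reading is None.
At some moment in a run one of disc1, disc2, disc3, disc4 may be knocked a few centimetres aside while the robot is not near it.
It also fails if it takes over 210 s, if anything falls off the work surface, if the arm or the gripper's body presses on something with over 40 N, if the wrist force passes 120 N, or if a joint passes its speed limit or range.

## Working session

There is one attempt and no reset: what is moved stays moved. The work goes in short steps, Python scripts to look and compute and a tool call to move; the robot and the scene stay as the last step left them, time stands still between calls to the robot, and variables do not carry over. Pictures are saved under pics/ and viewed, and the job is handed in when it is done.

Besides the shell and the picture viewer there is one more tool, called by a JSON object that holds its "op" and its "data", one argument or row to a line. send_rows: Moves the arm, as the interface text tells. Its arguments: {"type":"object","properties":{"deltas":{"type":"string"},"newtons":{"type":"number"}},"required":["deltas"]}

```bash
mkdir -p pics; ls; python3 - <<'E'
from plant import monitor,camera
import cv2,numpy as np
s=monitor.sense()
for k,v in s.items(): print(k,np.round(v,3))
for n in("scene","side","wrist"):
    c=camera(n);cv2.imwrite(f"pics/{n}0.png",c["frame"][:,:,::-1])
    print(n,c["fx"],c["fy"],c["cx"],c["cy"],c["dist_coeffs"],np.round(-np.array(c["R"]).T@c["t"],3),np.round(c["R"],2).tolist())
E
```

```text
pics
time 0.0
joint_pos [-0.203  0.259  1.536 -0.     1.348 -0.203]
joint_velocities [ 0.001 -0.002  0.001 -0.     0.003  0.002]
tau [ 0.000e+00 -4.373e+01 -2.840e+01  7.200e-02  4.100e-02 -0.000e+00]
tool_pos [0.549 0.    0.191]
eef_rot [0.    0.708 0.    0.706]
force [ 0.585 -0.098 -0.793]
moment [-0.059 -0.023  0.004]
grip_width 1.003
scene 592.4104300395767 592.4104300395767 319.8593040017926 244.09263778757227 [0.02553233 0.         0.         0.         0.        ] [1.258 0.671 0.782] [[-0.72, 0.7, 0.02], [0.42, 0.45, -0.79], [-0.56, -0.56, -0.62]]
side 512.4479815563676 512.4479815563676 316.94272434022287 243.51524185901272 [-0.07180782  0.          0.          0.          0.        ] [0.375 0.82  0.878] [[-0.96, -0.28, 0.0], [-0.19, 0.66, -0.73], [0.2, -0.7, -0.68]]
wrist 385.71155913708645 385.71155913708645 324.0094411066088 240.47767323046781 [-0.06389181  0.          0.          0.          0.        ] [0.549 0.065 0.384] [[1.0, -0.0, -0.0], [-0.0, -0.97, 0.24], [-0.0, -0.24, -0.97]]
```

View pics/scene0.png

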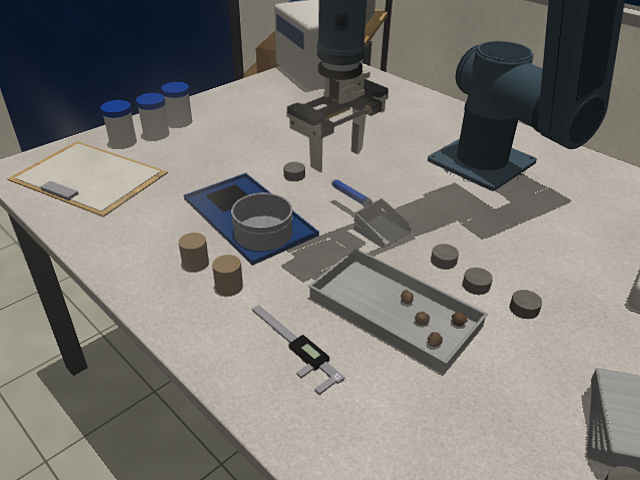

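View pics/side0.png

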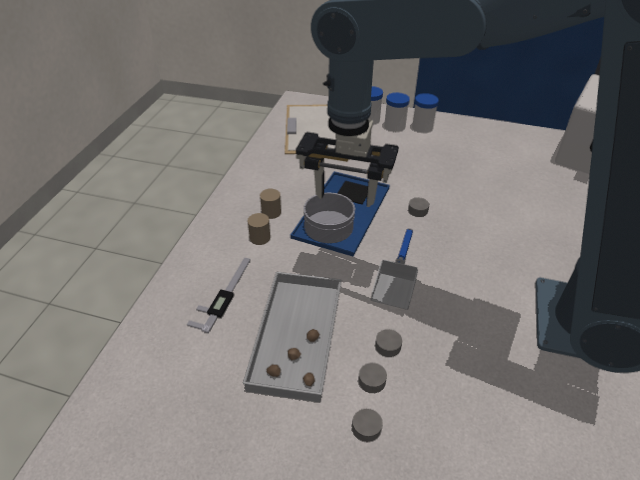

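View pics/wrist0.png

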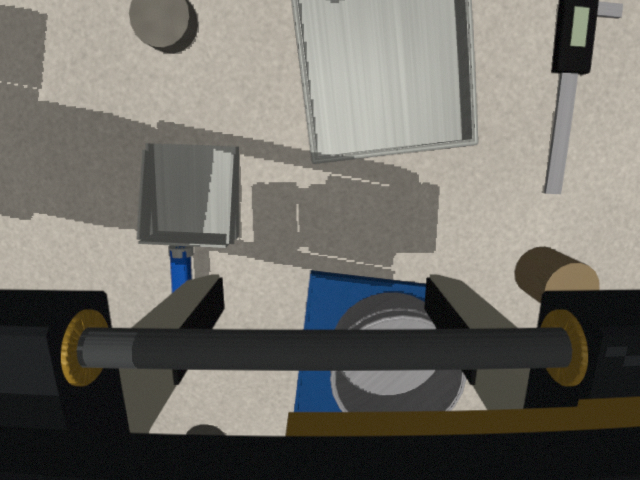

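```bash
cat > h.py <<'E'
import cv2,numpy as np
from plant import monitor,camera,hand_in
from scipy.spatial.transform import Rotation as Ro
def und(c,uv):
    K=np.array([[c["fx"],0,c["cx"]],[0,c["fy"],c["cy"]],[0,0,1]])
    return cv2.undistortPoints(np.array(uv,float).reshape(-1,1,2),K,np.array(c["dist_coeffs"])).reshape(-1,2)
def ray(c,uv,z):
    R=np.array(c["R"]);t=np.array(c["t"]);C=-R.T@t
    p=und(c,uv);d=np.c_[p,np.ones(len(p))]@R
    return C+d*((z-C[2])/d[:,2])[:,None]
def proj(c,X):
    K=np.array([[c["fx"],0,c["cx"]],[0,c["fy"],c["cy"]],[0,0,1]])
    return cv2.projectPoints(np.array(X,float).reshape(-1,1,3),cv2.Rodrigues(np.array(c["R"]))[0],np.array(c["t"],float),K,np.array(c["dist_coeffs"]))[0].reshape(-1,2)
def snap(n,name,crop=None,k=1):
    c=camera(n);f=c["frame"][:,:,::-1].copy()
    if crop: x0,y0,x1,y1=crop;f=f[y0:y1,x0:x1]
    f=cv2.resize(f,None,fx=k,fy=k,interpolation=cv2.INTER_CUBIC);cv2.imwrite(f"pics/{name}.png",f);return c
def comps(m,amin=60):
    n,l,s,ce=cv2.connectedComponentsWithStats(m.astype(np.uint8),connectivity=4)
    return [(s[i],ce[i],l==i) for i in range(1,n) if s[i][4]>=amin]
E
python3 - <<'E'
from h import *
for n in("scene","side"):
    c=camera(n);f=c["frame"];hsv=cv2.cvtColor(f,cv2.COLOR_RGB2HSV)
    H,S,V=[hsv[:,:,i].astype(int) for i in range(3)]
    print(n,"blue")
    for s,ce,m in comps((H>105)&(H<125)&(S>130)&(V>50),80): 
        if s[1]>160: print(s,ce.round(1))
    print(n,"brown")
    for s,ce,m in comps((H<20)&(S>90)&(V>30)&(V<140),20):
        if s[1]>200: print(s,ce.round(1),ray(c,ce,.016)[0].round(4))
    for p in ([(445,256),(477,280),(526,303),(293,171)] if n=="scene" else [(389,343),(373,377),(367,424),(418,207)]): print(p,f[p[1]-4,p[0]],ray(c,p,.012)[0].round(3))
E
python3 - <<'E'
import cv2
a=cv2.imread('pics/side0.png')
cv2.imwrite('pics/sz1.png',cv2.resize(a[255:455,220:420],None,fx=3,fy=3,interpolation=cv2.INTER_CUBIC))
cv2.imwrite('pics/sz2.png',cv2.resize(a[160:310,280:480],None,fx=4,fy=4,interpolation=cv2.INTER_CUBIC))
E
```

```text
scene blue
[227 177  38  17 269] [246.6 185.5]
[334 180  33  18 111] [348.6 188.5]
[224 209  12  35 181] [228.7 225.5]
[236 216  79  45 561] [282.1 239.1]
scene brown
[418 312  10   6  20] [423.1 314. ] [0.5745 0.2584 0.016 ]
[452 313  15  13 137] [458.9 318.5] [0.5362 0.3101 0.016 ]
[430 332  12   8  37] [435.9 335.3] [0.6    0.3066 0.016 ]
(445, 256) [107 103  94] [0.404 0.183 0.012]
(477, 280) [109 102  94] [0.419 0.271 0.012]
(526, 303) [108 104  97] [0.407 0.371 0.012]
(293, 171) [110 104  97] [ 0.407 -0.279  0.012]
side blue
[324 173  44  20 415] [341.1 181.9]
[ 291  184   98   72 1459] [347.9 225.9]
[399 230  13  29 172] [405.3 243.8]
side brown
(389, 343) [105 101  97] [0.404 0.179 0.012]
(373, 377) [105 101  98] [0.42  0.267 0.012]
(367, 424) [105 100  97] [0.41  0.367 0.012]
(418, 207) [104 100  96] [ 0.407 -0.279  0.012]
```

View pics/sz1.png

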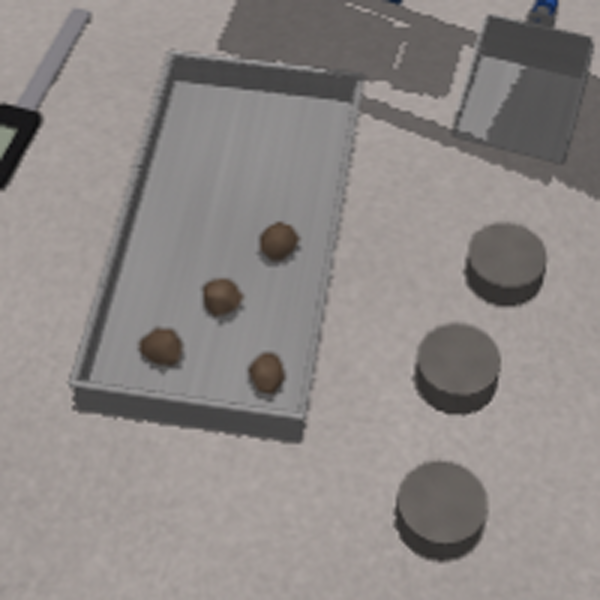

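View pics/sz2.png

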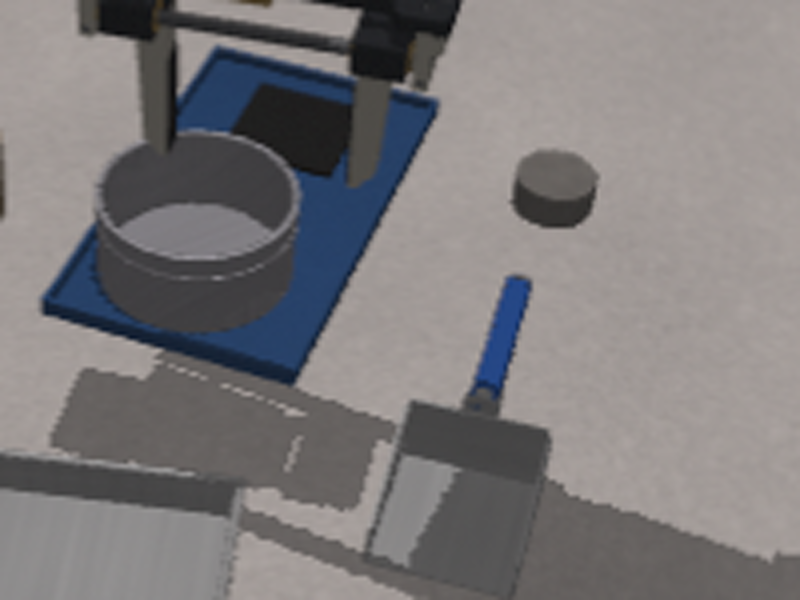

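```bash
python3 - <<'E'
from h import *
c=camera("side")
P=lambda x,y:(220+x/3,255+y/3)
q=ray(c,[P(170,53),P(360,79),P(306,414),P(74,384)],.032);print("pan rim",q[:,:2].round(4).tolist(),"c",q.mean(0).round(4))
print([np.linalg.norm(q[i]-q[(i+1)%4]).round(4) for i in range(4)], [np.degrees(np.arctan2(*(q[b]-q[a])[:2])).round(2) for a,b in((0,3),(1,2))])
for p in[(279,241),(221,297),(161,347),(267,373)]: print("piece",ray(c,[P(*p)],.016)[0].round(4))
for p in[(507,252),(458,350),(442,490)]: print("disc top",ray(c,[P(*p)],.025)[0].round(4))
P=lambda x,y:(280+x/4,160+y/4)
print("disc top4",ray(c,[P(556,174)],.025)[0].round(4))
q=ray(c,[P(520,279),P(489,386)],.058);print("handle top centre",q.round(4), np.degrees(np.arctan2(*(q[1]-q[0])[:2])))
q=ray(c,[P(412,402),P(549,431)],.046);print("scoop backwall",q.round(4),np.linalg.norm(q[1]-q[0]))
q=ray(c,[P(364,556)],.015);q2=ray(c,[P(506,598)],.015);print("scoop lip",q,q2)
q=ray(c,[P(218,48),P(437,102),P(294,372),P(44,302)],.012);print("tray",q.round(4),q.mean(0).round(4),[np.linalg.norm(q[i]-q[(i+1)%4]).round(4) for i in range(4)])
q=ray(c,[P(97,190),P(300,205),P(199,131),P(195,258)],.062);print("tin rim",q.round(4))
E
```

```text
pan rim [[0.6839, 0.0725], [0.5389, 0.0586], [0.5024, 0.3395], [0.6476, 0.3597]] c [0.5932 0.2075 0.032 ]
[np.float64(0.1456), np.float64(0.2833), np.float64(0.1466), np.float64(0.2895)] [np.float64(-7.21), np.float64(-7.42)]
piece [0.5587 0.2065 0.016 ]
piece [0.5829 0.2614 0.016 ]
piece [0.6085 0.3093 0.016 ]
piece [0.5368 0.3088 0.016 ]
disc top [0.4054 0.1793 0.025 ]
disc top [0.4219 0.2642 0.025 ]
disc top [0.4113 0.3627 0.025 ]
disc top4 [ 0.4064 -0.2779  0.025 ]
handle top centre [[ 0.4126 -0.1281  0.058 ]
 [ 0.4161 -0.0316  0.058 ]] 2.0740091715062077
scoop backwall [[ 0.4572 -0.0188  0.046 ]
 [ 0.3781 -0.0174  0.046 ]] 0.07910379253555695
scoop lip [[0.46344595 0.07571791 0.015     ]] [[0.38313636 0.08397143 0.015     ]]
tray [[ 0.663  -0.3724  0.012 ]
 [ 0.4985 -0.3522  0.012 ]
 [ 0.5341 -0.0587  0.012 ]
 [ 0.6991 -0.0767  0.012 ]] [ 0.5987 -0.215   0.012 ] [np.float64(0.1657), np.float64(0.2956), np.float64(0.166), np.float64(0.2978)]
tin rim [[ 0.6809 -0.1337  0.062 ]
 [ 0.5549 -0.1546  0.062 ]
 [ 0.6349 -0.2101  0.062 ]
 [ 0.6048 -0.0879  0.062 ]]
```

{"op": "send_rows", "data": {
  "deltas": "0.045 0 0 20 -52 -135 0.2;0.045 0 0 40 -52 -135 0.2;0.045 0 0 40 -52 -135 0.2;0.045 0 0 40 -52 -135 0.2;0.045 0 0 40 -52 -135 0.2",
  "newtons": 60
}}

```text
time: 0.8
tool_pos: [0.4141, -0.0522, 0.1521]
eef_rot: [0.017, 0.707, -0.016, 0.707]
force: [-0.0, -1.0, 0.1]
grip_width: 0.632
```

```bash
python3 - <<'E'
from h import *
c=snap("wrist","w1");c=snap("side","s1",(280,160,480,310),4)
s=monitor.sense();print(s["tool_pos"].round(4) if hasattr(s["tool_pos"],"round") else s["tool_pos"],s["joint_pos"],s["grip_width"])
E
```

```text
[ 0.4167 -0.0525  0.1532] [-3.92449656e-01  5.22581333e-02  1.88509383e+00  2.92247734e-04
  1.20123835e+00 -3.47304188e-01] 0.6072362306148159
```

View pics/w1.png

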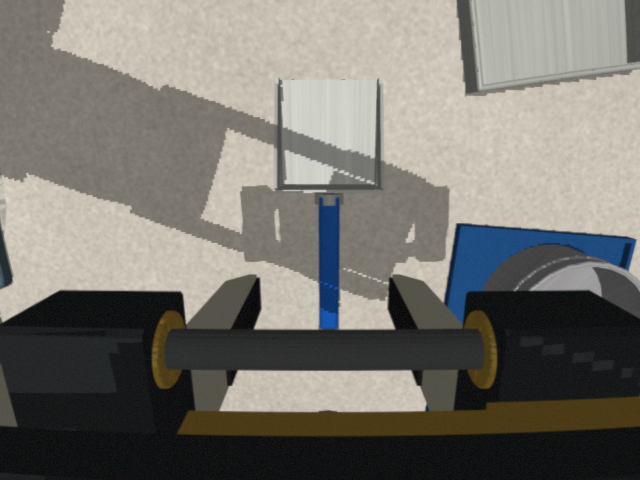

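{"op": "send_rows", "data": {
  "deltas": "0 0 0 40 0 3 0.2;0 0 0 80 0 3 0.2;0 0 0 111 0 3 0.2;0 0 0 111 0 3 0.2;0 0 0 111 0 3 0.2"
}}

```text
time: 1.4
tool_pos: [0.4194, -0.0522, 0.0417]
eef_rot: [0.016, 0.707, -0.016, 0.707]
force: [0.6, -0.1, -0.0]
grip_width: 0.599
```

{"op": "send_rows", "data": {
  "deltas": "0 0 0 0 0 0 -1;0 0 0 0 0 0 -1;0 0 0 0 0 0 -1;0 0 0 0 0 0 -1;0 0 0 0 0 0 -1"
}}

```text
time: 1.9
tool_pos: [0.4182, -0.0522, 0.0416]
eef_rot: [0.016, 0.707, -0.016, 0.707]
force: [-0.5, -0.3, -0.5]
grip_width: 0.22
```

```bash
python3 - <<'E'
from h import *
c=snap("wrist","w2");c=snap("side","s2",(280,160,480,310),4)
E
```

```text
(no output)
```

View pics/s2.png

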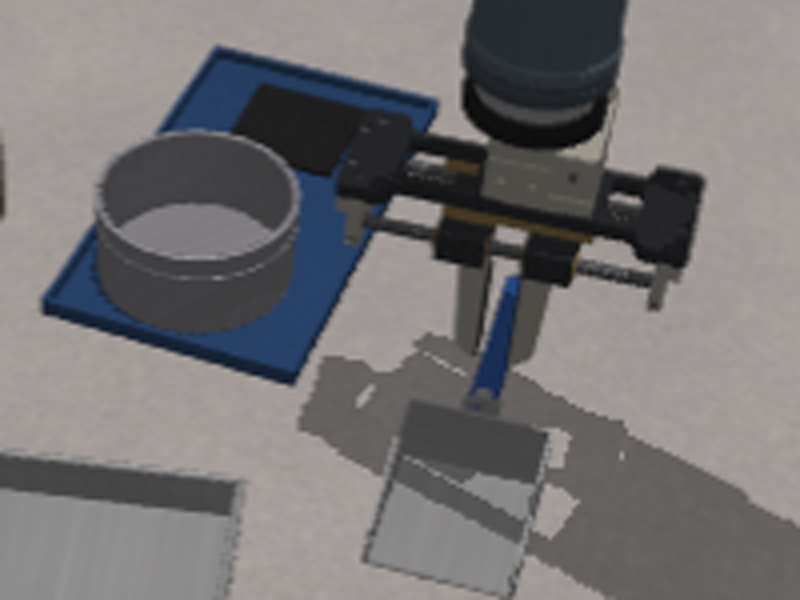

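{"op": "send_rows", "data": {
  "deltas": "0 0 0 0 0 0 -1;0 0 0 0 0 0 -1;0 0 0 0 0 0 -1;0 0 0 0 0 0 -1;0 0 0 0 0 0 -1"
}}

```text
time: 2.5
tool_pos: [0.418, -0.0521, 0.0411]
eef_rot: [0.016, 0.707, -0.016, 0.707]
force: [0.3, 0.2, -0.1]
grip_width: 0.009
```

{"op": "send_rows", "data": {
  "deltas": "0 0 0 -20 0 0 -1;0 0 0 -50 0 0 -1;0 0 0 -80 0 0 -1;0 0 0 -80 0 0 -1;0 0 0 -80 0 0 -1"
}}

```text
time: 3.0
tool_pos: [0.4183, -0.0522, 0.1214]
eef_rot: [0.016, 0.706, -0.016, 0.707]
force: [0.6, -0.3, -0.4]
grip_width: 0.002
```

```bash
python3 - <<'E'
from h import *
c=snap("wrist","w3");c=snap("side","s3")
print(monitor.sense())
E
```

```text
{'time': 3.1, 'joint_pos': array([-3.90222706e-01,  9.26806049e-02,  1.93045302e+00, -6.56878629e-07,
        1.12031213e+00, -3.45224151e-01]), 'joint_velocities': array([ 6.67620617e-05,  1.10667161e-02,  5.97091979e-03, -6.30064552e-04,
        3.15240622e-03,  1.24733652e-03]), 'tau': array([ 1.48371578e-02, -3.13937187e+01, -2.57303059e+01,  6.35311659e-02,
        1.67714967e-02,  5.08460926e-04]), 'tool_pos': array([ 0.41714867, -0.05177334,  0.12015692]), 'eef_rot': array([ 0.01614327,  0.70753896, -0.01567261,  0.70631607]), 'force': array([-0.5774563 ,  0.02118979, -1.18588772]), 'moment': array([-0.0105027 ,  0.01990547, -0.05889217]), 'grip_width': 0.004595019193495582}
```

View pics/s3.png

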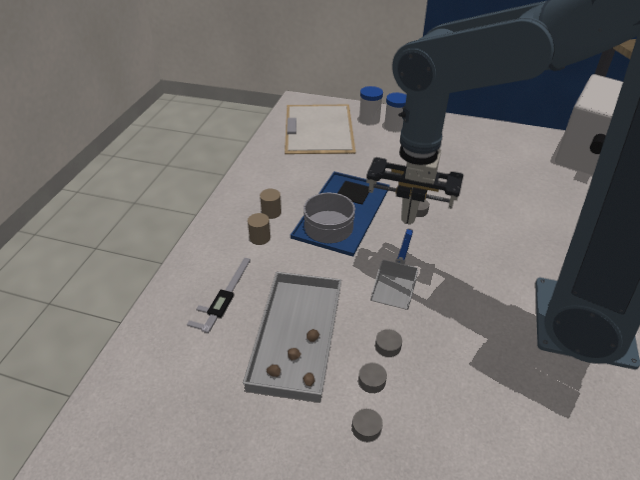

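View pics/w3.png

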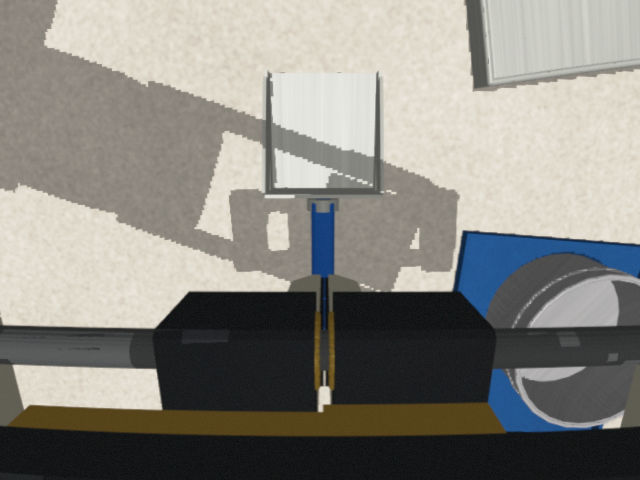

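```bash
python3 - <<'E'
from h import *
c=camera("side")
for X in[(.418,-.052,.033),(.418,-.052,.05),(.418,-.052,0.06),(.4183,-.0522,.112),(.415,-.128,.058),(.417,-.03,.058)]:
    p=proj(c,X)[0];print(X,p.round(1),((p-[280,160])*4).round(0))
c=camera("wrist")
for X in[(.415,-.128,.058),(.417,-.018,.046),(.423,.078,.01),(.423,.072,.01)]: print(proj(c,X))
print(ray(c,[(267,193),(379,193)],.046),ray(c,[(267,72),(378,73)],.015),ray(c,[(321,205)],.058))
E
```

```text
(0.418, -0.052, 0.033) [401.6 258. ] [486. 392.]
(0.418, -0.052, 0.05) [402.4 252.8] [490. 371.]
(0.418, -0.052, 0.06) [402.9 249.7] [492. 359.]
(0.4183, -0.0522, 0.112) [405.5 232.9] [502. 292.]
(0.415, -0.128, 0.058) [409.  229.6] [516. 278.]
(0.417, -0.03, 0.058) [401.7 256.9] [487. 388.]
[[328.04599429 345.2923895 ]]
[[323.95088741 192.61545063]]
[[326.29784389  56.16439365]]
[[326.66226622  64.75760113]]
[[ 0.37760849 -0.01643253  0.046     ]
 [ 0.45501888 -0.01994849  0.046     ]] [[0.3794147  0.0682075  0.015     ]
 [0.45994369 0.06377001 0.015     ]] [[ 0.41476674 -0.02474302  0.058     ]]
```

```bash
python3 - <<'E'
from h import *
snap("scene","c3",(280,130,480,280),4);snap("side","s4",(360,130,460,330),3)
E
```

```text
(no output)
```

View pics/c3.png

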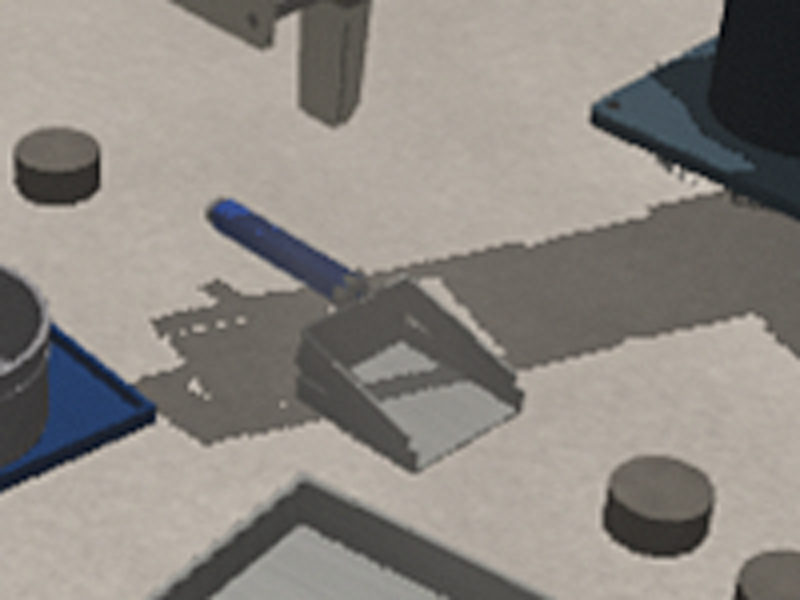

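View pics/s4.png

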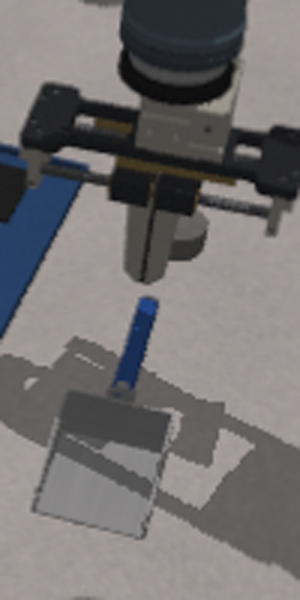

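```bash
python3 - <<'E'
from h import *
def tri(pts):
    A=[];b=[]
    for n,uv in pts:
        c=camera(n);R=np.array(c["R"]);t=np.array(c["t"]);C=-R.T@t
        p=und(c,[uv])[0];d=R.T@np.r_[p,1];d/=np.linalg.norm(d);M=np.eye(3)-np.outer(d,d);A.append(M);b.append(M@C)
    x,r,_,_=np.linalg.lstsq(np.vstack(A),np.hstack(b),rcond=None);return x.round(4),np.sqrt(r).round(4)
print("tip",tri([("scene",(363.7,161)),("side",(409,224))]))
print("handle end",tri([("scene",(280+213/4,130+208/4)),("side",(360+148/3,130+302/3))]))
print("handle joint",tri([("scene",(280+355/4,130+285/4)),("side",(360+125/3,130+388/3))]))
print(monitor.sense()["tool_pos"],monitor.sense()["time"])
E
```

```text
tip (array([ 0.4136, -0.046 ,  0.1435]), array([0.0013]))
handle end (array([ 0.414 , -0.1325,  0.0505]), array([0.0004]))
handle joint (array([ 0.4161, -0.0221,  0.0548]), array([0.0032]))
[ 0.41793946 -0.05210395  0.1209987 ] 3.6
```

{"op": "send_rows", "data": {
  "deltas": "0 0 0 0 0 0 0.1;0 0 0 0 0 0 0.1;0 0 0 0 0 0 0.1;0 0 0 0 0 0 0.1;0 0 0 0 0 0 0.1"
}}

```text
time: 4.1
tool_pos: [0.418, -0.0521, 0.1212]
eef_rot: [0.016, 0.707, -0.016, 0.707]
force: [-0.3, 1.4, 0.1]
grip_width: 0.388
```

{"op": "send_rows", "data": {
  "deltas": "0 0 0 40 -3 -1 0.1;0 0 0 80 -3 -1 0.1;0 0 0 100 -3 -1 0.1;0 0 0 110 -3 -1 0.1;0 0 0 110 -3 -1 0.1"
}}

```text
time: 4.6
tool_pos: [0.4161, -0.0548, 0.0103]
eef_rot: [0.016, 0.708, -0.016, 0.706]
force: [0.5, 0.5, 0.6]
grip_width: 0.549
```

```bash
python3 - <<'E'
from h import *
snap("scene","c5",(280,130,480,280),4);snap("side","s5",(360,130,460,330),3)
E
```

```text
(no output)
```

View pics/c5.png

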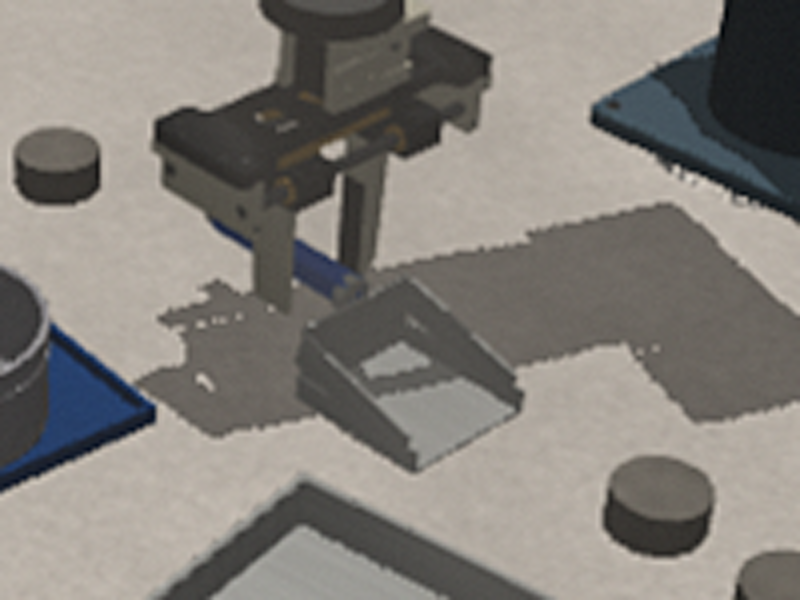

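View pics/s5.png

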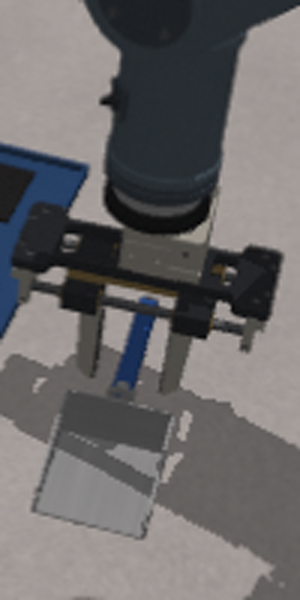

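Now the fingers straddle the handle (tips at scene crop ~(272,308), side crop (92,375)/(168,393)). Close.

{"op": "send_rows", "data": {
  "deltas": "0 0 0 0 0 0 -1;0 0 0 0 0 0 -1;0 0 0 0 0 0 -1;0 0 0 0 0 0 -1;0 0 0 0 0 0 -1"
}}

```text
time: 5.2
tool_pos: [0.417, -0.0551, 0.0114]
eef_rot: [0.016, 0.707, -0.016, 0.707]
force: [0.2, -0.3, 1.0]
grip_width: 0.172
```

{"op": "send_rows", "data": {
  "deltas": "0 0 0 0 0 0 -1;0 0 0 0 0 0 -1;0 0 0 -5 0 0 -1;0 0 0 -15 0 0 -1;0 0 0 -30 0 0 -1"
}}

```text
time: 5.7
tool_pos: [0.416, -0.0547, 0.0413]
eef_rot: [0.016, 0.708, -0.016, 0.706]
force: [-0.0, -0.3, -1.5]
grip_width: 0.168
```

```bash
python3 - <<'E'
from h import *
snap("scene","c6",(280,130,480,280),4);snap("side","s6",(360,130,460,330),3);print(monitor.sense()["force"])
E
```

```text
[-0.25226514 -0.06438783 -1.48149495]
```

View pics/c6.png

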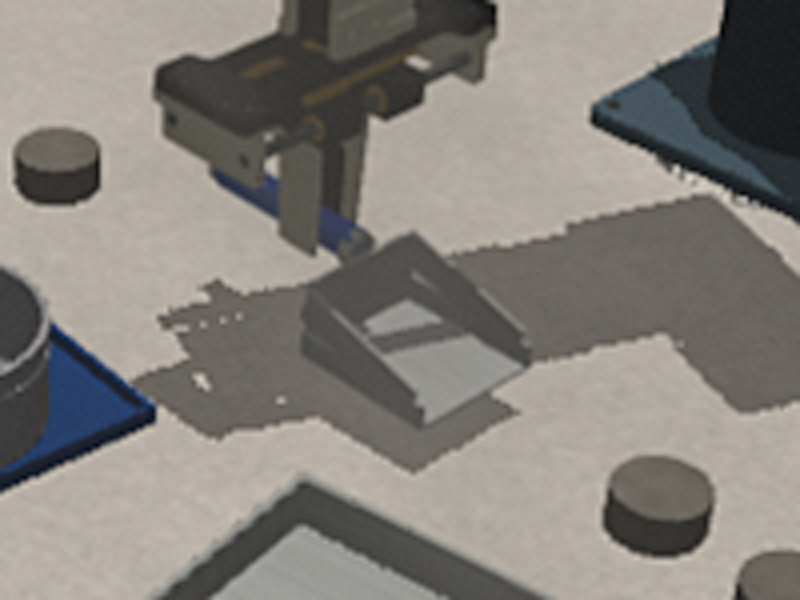

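View pics/s6.png

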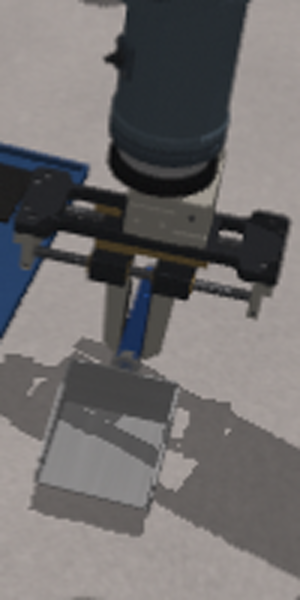

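```bash
python3 - <<'E'
from h import *
c=snap("wrist","w6")
s=monitor.sense();print(s["tool_pos"],s["joint_pos"])
R=np.array(c["R"]);C=-R.T@c["t"];print(C)
T=Ro.from_quat(s["eef_rot"]).as_matrix();print("cam in tool",T.T@(C-s["tool_pos"]))
print("pan corner pred",proj(c,(.5389,.0586,.032)),"tray corner",proj(c,(.5341,-.0587,.012)),proj(c,(.5341,-.0587,.012+.0)))
E
```

```text
[ 0.41778238 -0.05542102  0.04213243] [-3.97887460e-01  2.01872811e-01  2.03252146e+00 -4.13077154e-05
  9.04567445e-01 -3.52990387e-01]
[0.41944353 0.00954782 0.23525477]
cam in tool [-0.19318584  0.06479639 -0.00078013]
pan corner pred [[556.6307552   37.77837428]] tray corner [[515.34430883 252.94467109]] [[515.34430883 252.94467109]]
```

View pics/w6.png

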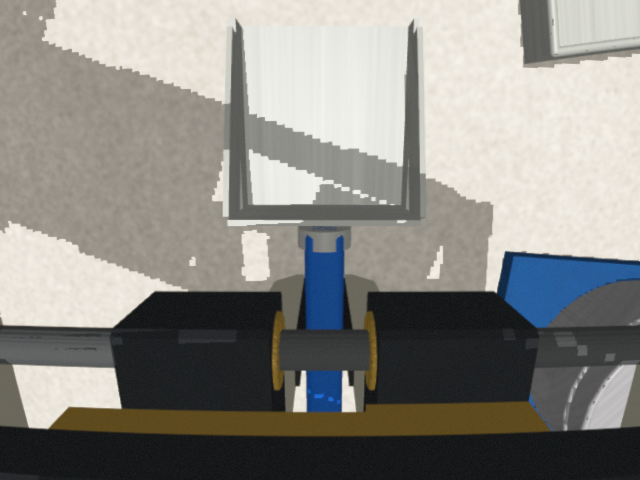

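{"op": "send_rows", "data": {
  "deltas": "0 0 0 -40 0 0 -1;-0.06 0 0 -80 20 30 -1;-0.12 0 0 -80 50 75 -1;-0.17 0 0 -80 80 120 -1;-0.171 0 0 -80 107 169 -1"
}}

```text
time: 6.35
tool_pos: [0.5767, 0.038, 0.121]
eef_rot: [-0.045, 0.706, 0.045, 0.706]
force: [0.5, -1.5, -1.5]
grip_width: 0.169
```

{"op": "send_rows", "data": {
  "deltas": "0 0 0 0 0 0 -1;0 0 0 0 0 0 -1"
}}

```text
time: 6.55
tool_pos: [0.5751, 0.0373, 0.1194]
eef_rot: [-0.045, 0.707, 0.045, 0.705]
force: [-0.1, 0.1, -1.9]
grip_width: 0.165
```

```bash
python3 - <<'E'
from h import *
c=snap("wrist","w7");snap("side","s7",(200,180,400,400),3)
s=monitor.sense();print(s["tool_pos"],s["eef_rot"])
C=np.array([.593,.207]);xh=np.array([.9921,.1253]);yh=np.array([-.1253,.9921])
d=s["tool_pos"][:2]-C;print("pan coords",d@xh,d@yh)
q=np.array([[C@[1,0]+a*xh[0]*.073+b*yh[0]*.145,C[1]+a*xh[1]*.073+b*yh[1]*.145,.032] for a,b in((1,1),(1,-1),(-1,-1),(-1,1))]);print(proj(c,q).round(0).tolist())
E
```

```text
[0.5740193  0.03638657 0.12016792] [-0.04441917  0.7066567   0.04456117  0.70475354]
pan coords -0.04020861768185302 -0.16688730038622127
[[500.0, -230.0], [478.0, 209.0], [280.0, 208.0], [274.0, -239.0]]
```

View pics/w7.png

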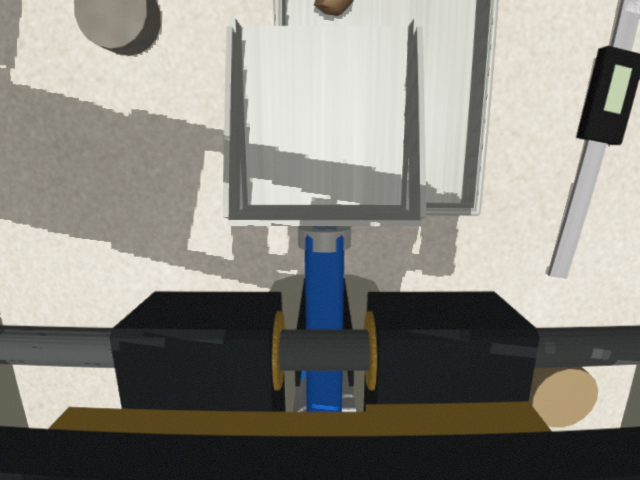

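View pics/s7.png

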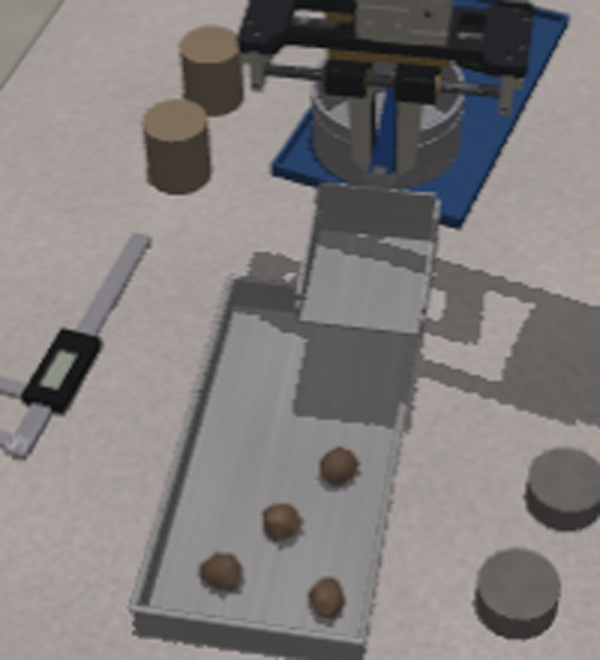

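```bash
python3 - <<'E'
from h import *
a=cv2.imread('pics/scene0.png');cv2.imwrite('pics/cz.png',cv2.resize(a[240:390,300:500],None,fx=4,fy=4,interpolation=cv2.INTER_CUBIC))
E
```

```text
(no output)
```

View pics/cz.png

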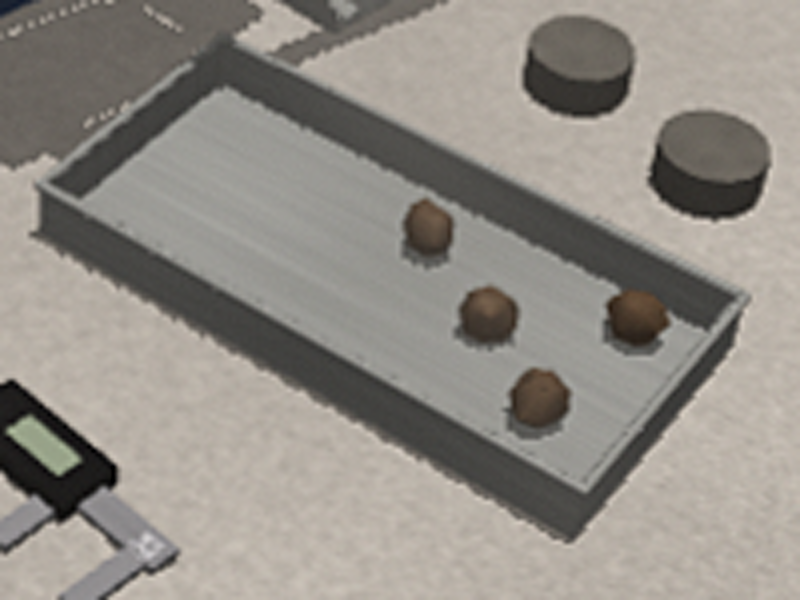

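```bash
python3 - <<'E'
from h import *
c=camera("scene");P=lambda x,y:(300+x/4,240+y/4)
q=ray(c,[P(226,38),P(749,296),P(588,490),P(40,185)],.032)
print(q.round(4),q.mean(0),[np.linalg.norm(q[i]-q[(i+1)%4]).round(4) for i in range(4)],[np.degrees(np.arctan2(*(q[b]-q[a])[:2])).round(2) for a,b in((0,1),(3,2))])
for p in[(428,228),(489,315),(637,317),(539,398)]: print(ray(c,[P(*p)],.016)[0].round(4))
E
```

```text
[[0.5402 0.0596 0.032 ]
 [0.505  0.3459 0.032 ]
 [0.6494 0.3633 0.032 ]
 [0.6852 0.0751 0.032 ]] [0.59494739 0.21100769 0.032     ] [np.float64(0.2885), np.float64(0.1455), np.float64(0.2904), np.float64(0.1457)] [np.float64(-7.02), np.float64(-7.06)]
[0.5606 0.2096 0.016 ]
[0.5852 0.2649 0.016 ]
[0.5374 0.3117 0.016 ]
[0.6096 0.3112 0.016 ]
```

{"op": "send_rows", "data": {
  "deltas": "0 0 0 0 0 17 -1;0 0 -0.03 30 0 17 -1;0 0 -0.07 60 0 17 -1;0 0 -0.07 85 0 17 -1;0 0 -0.07 90 0 17 -1"
}}

```text
time: 7.2
tool_pos: [0.589, 0.0385, 0.0285]
eef_rot: [-0.069, 0.706, 0.02, 0.705]
force: [-1.0, -0.7, -2.4]
grip_width: 0.166
```

```bash
cat >> h.py <<'E'
PC=np.array([.594,.208]);PX=np.array([.9925,.1219]);PY=np.array([-.1219,.9925])
def where():
    s=monitor.sense();p=s["tool_pos"];T=Ro.from_quat(s["eef_rot"]).as_matrix()
    lip=p+T@np.array([.011,.126,0]);f=lambda q:np.round([(q[:2]-PC)@PX,(q[:2]-PC)@PY,q[2]],4)
    print("t",round(s["time"],2),"tcp",p.round(4),"pan",f(p),"lip pan",f(lip),"F",np.round(s["force"],1),"w",round(s["grip_width"],3),"nose yaw/pitch deg",np.degrees([np.arctan2(-T[0,1],T[1,1]),np.arcsin(T[2,1])]).round(1),"q",np.round(s["joint_pos"],2))
E
python3 - <<'E'
from h import *
snap("wrist","w8");snap("side","s8",(200,180,400,400),3);where()
E
```

```text
t 7.3 tcp [0.5914 0.0381 0.031 ] pan [-0.0233 -0.1683  0.031 ] lip pan [-0.0237 -0.0434  0.0112] F [-0.1  0.4 -2.3] w 0.165 nose yaw/pitch deg [ 7.2 -4. ] q [-0.08  0.48  1.63 -0.08  1.02 -0.16]
```

View pics/w8.png

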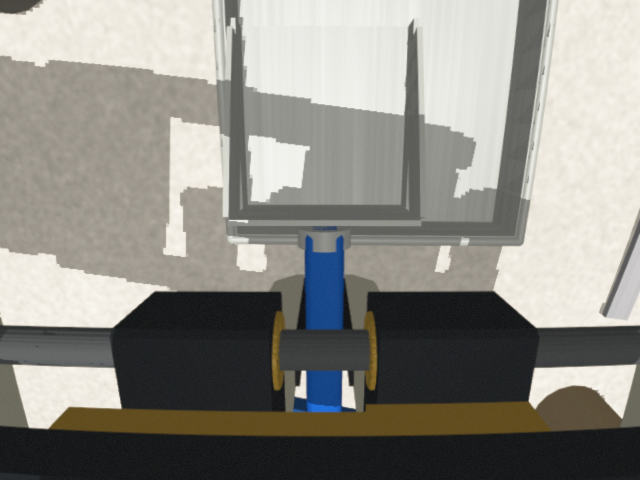

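View pics/s8.png

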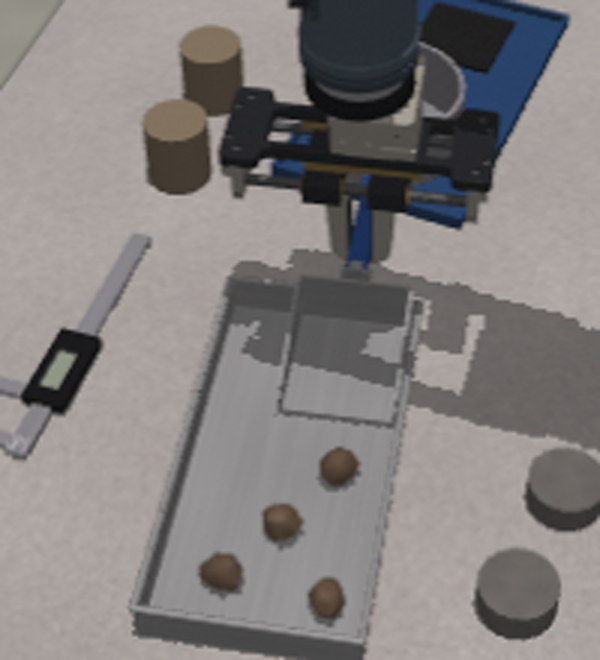

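{"op": "send_rows", "data": {
  "deltas": "0 0 0 3 0 0 -1;0 0 0 5 0 0 -1;0 0 0 6 0 0 -1;0 0 0 6 0 0 -1"
}}

```text
time: 7.7
tool_pos: [0.5928, 0.0382, 0.0257]
eef_rot: [-0.069, 0.703, 0.02, 0.707]
force: [0.4, 0.0, -2.5]
grip_width: 0.164
```

```bash
python3 - <<'E'
from h import *
where()
E
```

```text
t 7.7 tcp [0.5928 0.0382 0.0257] pan [-0.0219 -0.1684  0.0257] lip pan [-0.0223 -0.0435  0.0059] F [ 0.4  0.  -2.5] w 0.164 nose yaw/pitch deg [ 7.2 -4. ] q [-0.08  0.49  1.63 -0.08  1.   -0.16]
```

{"op": "send_rows", "data": {
  "deltas": "0 0 0 1 0 0 -1;0 0 0 1.5 0 0 -1;0 0 0 1.5 0 0 -1"
}}

```text
time: 8.0
tool_pos: [0.5928, 0.0382, 0.0238]
eef_rot: [-0.069, 0.704, 0.02, 0.707]
force: [-0.6, -0.0, -0.9]
grip_width: 0.168
```

{"op": "send_rows", "data": {
  "deltas": "0 0 0 0.5 0 0 -1;0 0 0 1 0 0 -1"
}}

```text
time: 8.2
tool_pos: [0.5929, 0.0381, 0.023]
eef_rot: [-0.069, 0.703, 0.02, 0.707]
force: [0.5, -0.7, 1.4]
grip_width: 0.166
```

{"op": "send_rows", "data": {
  "deltas": "0 0 0 0.5 0 0 -1;0 0 0 1 0 0 -1"
}}

```text
time: 8.4
tool_pos: [0.593, 0.038, 0.022]
eef_rot: [-0.069, 0.703, 0.02, 0.707]
force: [0.2, -1.5, 2.3]
grip_width: 0.165
```

{"op": "send_rows", "data": {
  "deltas": "0 0 0 -0.8 12 0 -1;0 0 0 -1.7 24 0 -1;0 0 0 -2.5 36 0 -1;0 0 0 -3.4 48 0 -1;0 0 0 -4.2 60 0 -1"
}}

```text
time: 8.9
tool_pos: [0.5848, 0.0992, 0.0218]
eef_rot: [-0.069, 0.704, 0.02, 0.707]
force: [0.2, -2.4, 2.6]
grip_width: 0.169
```

```bash
python3 - <<'E'
from h import *
snap("side","s9",(200,220,400,400),3);where()
E
```

```text
t 8.95 tcp [0.5844 0.101  0.0217] pan [-0.0225 -0.105   0.0217] lip pan [-0.0232  0.0199  0.0021] F [0.8 2.2 1.7] w 0.167 nose yaw/pitch deg [ 7.3 -3.9] q [ 0.03  0.5   1.63 -0.08  1.01 -0.05]
```

View pics/s9.png

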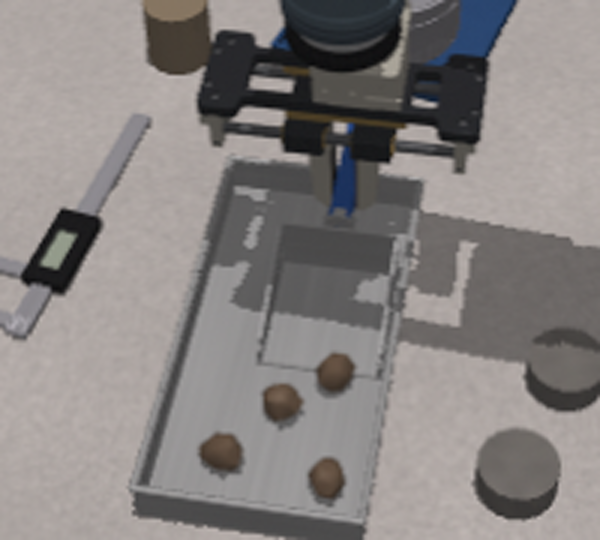

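{"op": "send_rows", "data": {
  "deltas": "0 0 0 -0.8 12 0 -1;0 0 0 -1.7 24 0 -1;0 0 0 -2.5 36 0 -1;0 0 0 -3.4 48 0 -1;0 0 0 -4.2 60 0 -1"
}}

```text
time: 9.45
tool_pos: [0.5773, 0.1584, 0.0217]
eef_rot: [-0.069, 0.704, 0.02, 0.707]
force: [-0.1, -1.9, 3.1]
grip_width: 0.169
```

```bash
python3 - <<'E'
from h import *
snap("side","s10",(200,220,400,400),3);where()
E
```

```text
t 9.5 tcp [0.577  0.1603 0.0216] pan [-0.0227 -0.0453  0.0216] lip pan [-0.0233  0.0797  0.002 ] F [-0.2  1.6  1.7] w 0.166 nose yaw/pitch deg [ 7.3 -3.9] q [ 0.13  0.51  1.61 -0.08  1.02  0.05]
```

View pics/s10.png

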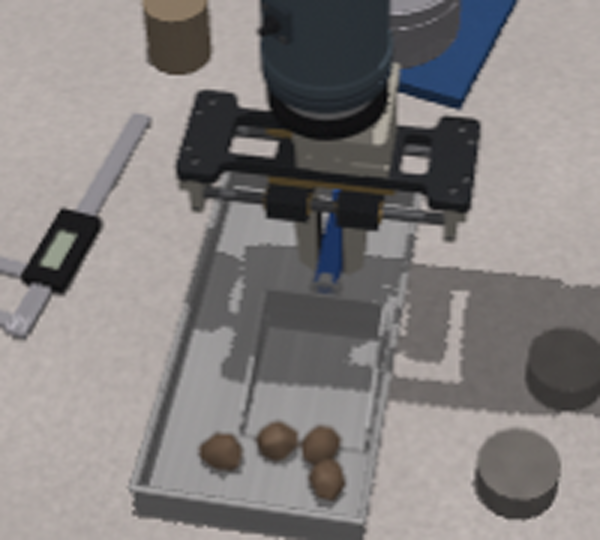

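{"op": "send_rows", "data": {
  "deltas": "0 0 0 -0.7 10 0 -1;0 0 0 -1.4 20 0 -1;0 0 0 -2.1 30 0 -1;0 0 0 -2.8 40 0 -1;0 0 0 -3.5 50 0 -1"
}}

```text
time: 10.0
tool_pos: [0.5711, 0.2077, 0.0217]
eef_rot: [-0.069, 0.704, 0.02, 0.707]
force: [0.5, -3.2, 4.2]
grip_width: 0.165
```

```bash
python3 - <<'E'
from h import *
snap("side","s11",(200,220,400,400),3);where()
E
```

```text
t 10.05 tcp [0.5708 0.2094 0.0217] pan [-0.0229  0.0042  0.0217] lip pan [-0.0234  0.1291  0.002 ] F [-1.1 -0.1  2.7] w 0.163 nose yaw/pitch deg [ 7.2 -4. ] q [ 0.21  0.53  1.58 -0.08  1.04  0.13]
```

View pics/s11.png

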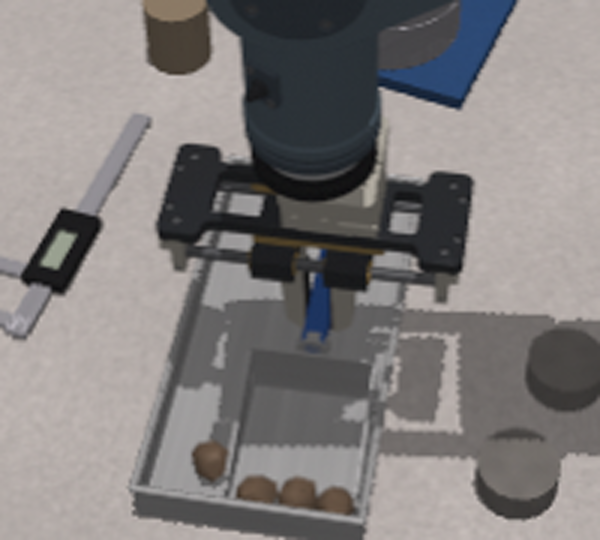

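{"op": "send_rows", "data": {
  "deltas": "0 0 0 -0.2 3 0 -1;0 0 0 -0.4 6 0 -1;0 0 0 -0.6 8 0 -1;0 0 0 -0.7 10 0 -1;0 0 0 -0.7 10 0 -1"
}}

```text
time: 10.55
tool_pos: [0.5698, 0.2172, 0.0216]
eef_rot: [-0.069, 0.704, 0.02, 0.707]
force: [0.8, -0.9, 2.8]
grip_width: 0.169
```

```bash
python3 - <<'E'
from h import *
snap("scene","c12",(380,250,500,390),5);snap("side","s12",(230,320,350,400),6);where()
E
```

```text
t 10.65 tcp [0.5698 0.2172 0.0216] pan [-0.0228  0.0121  0.0216] lip pan [-0.0233  0.137   0.0018] F [ 0.4 -0.5  2.8] w 0.168 nose yaw/pitch deg [ 7.2 -4. ] q [ 0.23  0.53  1.57 -0.08  1.05  0.14]
```

View pics/c12.png

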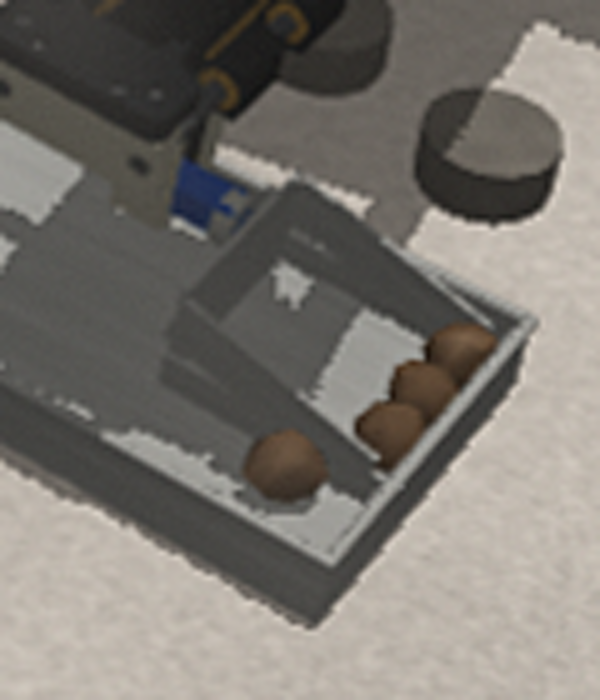

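View pics/s12.png

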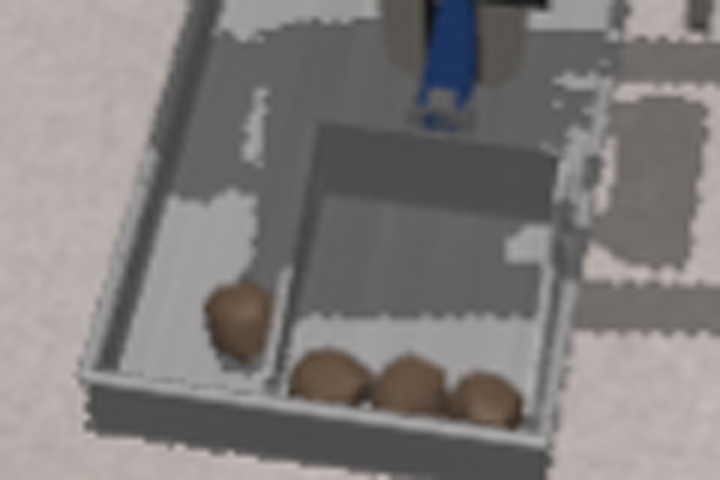

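{"op": "send_rows", "data": {
  "deltas": "0 0 0 -0.1 2 0 -1;0 0 0 -0.2 4 0 -1;0 0 0 -0.3 5 0 -1"
}}

```text
time: 10.95
tool_pos: [0.5693, 0.2207, 0.0218]
eef_rot: [-0.07, 0.704, 0.019, 0.707]
force: [0.2, -9.7, 6.4]
grip_width: 0.166
```

{"op": "send_rows", "data": {
  "deltas": "0 0 0 0 1 0 -1;0 0 0 0 2 0 -1;0 0 0 0 2 0 -1"
}}

```text
time: 11.25
tool_pos: [0.5693, 0.2208, 0.022]
eef_rot: [-0.071, 0.704, 0.018, 0.707]
force: [-0.9, -13.3, 8.1]
grip_width: 0.167
```

```bash
python3 - <<'E'
from h import *
snap("scene","c13",(380,250,500,390),5);where()
E
```

```text
t 11.3 tcp [0.5693 0.2208 0.022 ] pan [-0.023   0.0158  0.022 ] lip pan [-0.0235  0.1406  0.0016] F [ -0.3 -13.4   7.8] w 0.166 nose yaw/pitch deg [ 7.2 -4.3] q [ 0.24  0.53  1.57 -0.09  1.05  0.15]
```

View pics/c13.png

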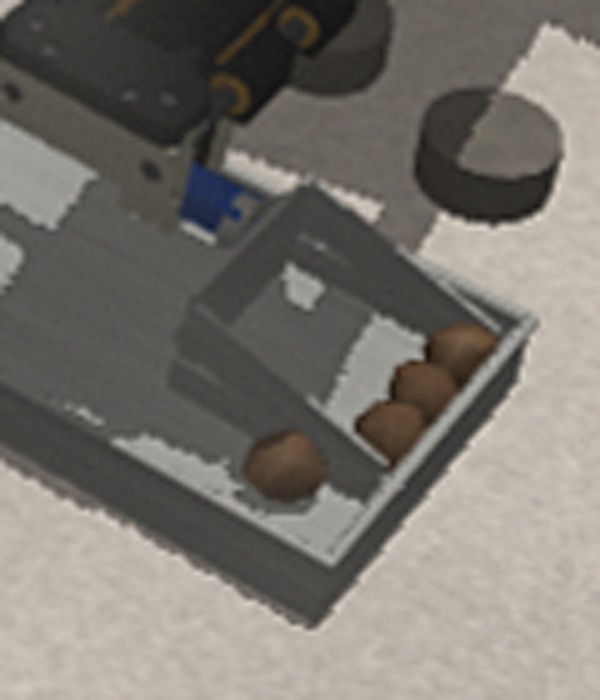

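{"op": "send_rows", "data": {
  "deltas": "0 0 0.07 4 -2.5 0 -1;0 0 0.17 7 -2 0 -1;0 0 0.27 11 -2 0 -1;0 0 0.37 15 -2 0 -1;0 0 0.37 15 -2 0 -1"
}}

```text
time: 11.8
tool_pos: [0.5689, 0.2189, 0.0051]
eef_rot: [0.064, 0.705, 0.148, 0.69]
force: [-1.1, 0.9, 2.7]
grip_width: 0.17
```

```bash
python3 - <<'E'
from h import *
snap("scene","c14",(380,250,500,390),5);where()
E
```

```text
t 11.85 tcp [0.569  0.2195 0.0056] pan [-0.0234  0.0145  0.0056] lip pan [-0.0233  0.1381  0.0323] F [-0.1 -0.8 -0.3] w 0.171 nose yaw/pitch deg [ 6.9 17.2] q [-0.01  0.54  1.66  0.35  1.01 -0.33]
```

View pics/c14.png

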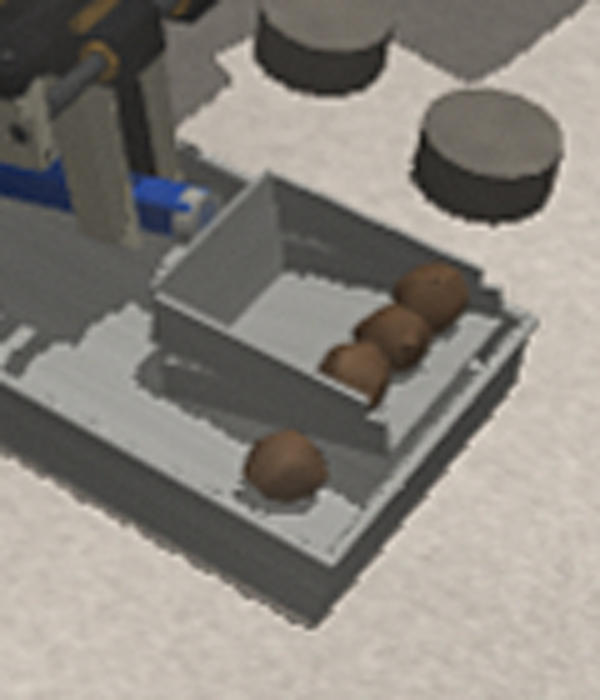

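{"op": "send_rows", "data": {
  "deltas": "0 0 0 -10 0 0 -1;0 0 0.1 -24 6 0 -1;0 0 0.2 -43 12 0 -1;0 0 0.2 -67 20 0 -1;0 0 0.2 -105 32 0 -1"
}}

```text
time: 12.35
tool_pos: [0.5673, 0.2205, 0.1152]
eef_rot: [0.131, 0.697, 0.217, 0.671]
force: [1.2, -1.0, -1.9]
grip_width: 0.163
```

```bash
python3 - <<'E'
from h import *
snap("scene","c15",(330,190,530,390),3);where()
E
```

```text
t 12.4 tcp [0.5715 0.2215 0.1238] pan [-0.0206  0.0162  0.1238] lip pan [-0.0216  0.1321  0.1743] F [2.5 0.8 1.7] w 0.166 nose yaw/pitch deg [ 7.5 28.5] q [-0.13  0.43  1.58  0.5   1.29 -0.44]
```

View pics/c15.png

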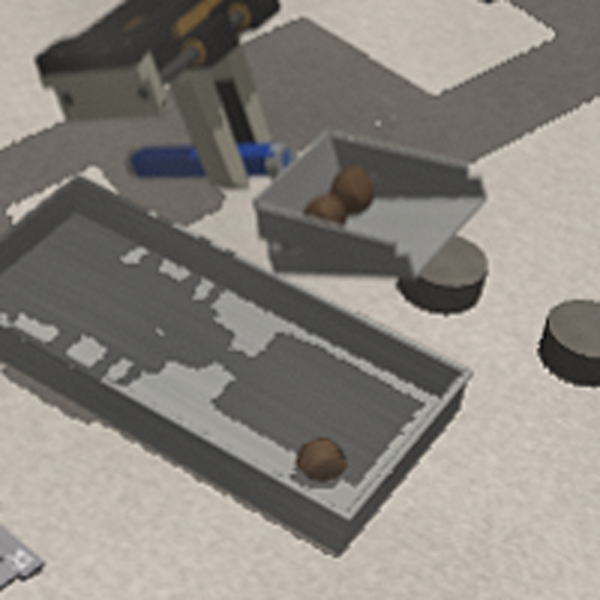

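{"op": "send_rows", "data": {
  "deltas": "0 0 0 -5 -8 0 -1;0 0 0 -16 -24 0 -1;0 0 0 -32 -48 0 -1;0 0 0 -50 -76 0 -1;0 0 0 -69 -106 0 -1"
}}

```text
time: 12.9
tool_pos: [0.584, 0.0951, 0.1248]
eef_rot: [0.13, 0.696, 0.218, 0.672]
force: [0.6, 0.8, -2.4]
grip_width: 0.162
```

{"op": "send_rows", "data": {
  "deltas": "0 0 0 -18 -28 0 -1;0 0 0 -36 -56 0 -1;0 0 0 -54 -82 0 -1;0 0 0 -70 -108 0 -1;0 0 0 -86 -132 0 -1"
}}

```text
time: 13.4
tool_pos: [0.6042, -0.0614, 0.1367]
eef_rot: [0.131, 0.696, 0.217, 0.672]
force: [0.8, 0.6, -3.0]
grip_width: 0.169
```

{"op": "send_rows", "data": {
  "deltas": "0 0 0 -16 -25 0 -1;0 0 0 -34 -52 0 -1;0 0 0 -54 -82 0 -1;0 0 0 -70 -108 0 -1;0 0 0 -84 -128 0 -1"
}}

```text
time: 13.9
tool_pos: [0.6236, -0.2133, 0.1486]
eef_rot: [0.131, 0.696, 0.217, 0.672]
force: [0.0, -0.0, -3.0]
grip_width: 0.168
```

```bash
python3 - <<'E'
from h import *
snap("scene","c16",(180,80,480,300),2);snap("side","s16",(230,100,480,300),3);where()
E
```

```text
t 14.0 tcp [ 0.6239 -0.2152  0.1484] pan [-0.0219 -0.4237  0.1484] lip pan [-0.0219 -0.3077  0.1989] F [ 0.2 -0.5 -3.6] w 0.168 nose yaw/pitch deg [ 7.  28.5] q [-0.7   0.7   1.05  0.33  1.76 -0.82]
```

View pics/c16.png

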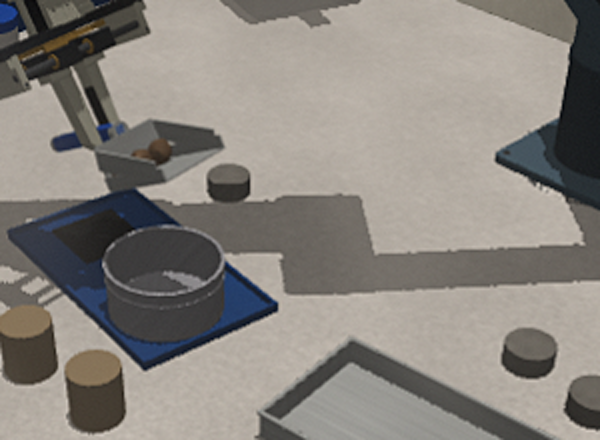

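View pics/s16.png

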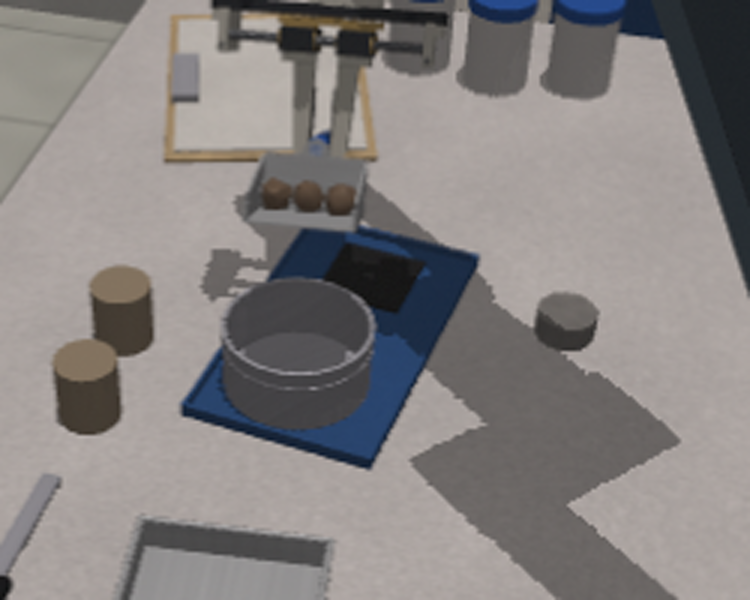

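{"op": "send_rows", "data": {
  "deltas": "0 0 0 -8 -14 0 -1;0 0 -0.08 -18 -33 0 -1;0 0 -0.18 -28 -52 0 -1;0 0 -0.26 -36 -66 0 -1;0 0 -0.3 -36 -66 0 -1"
}}

```text
time: 14.5
tool_pos: [0.6337, -0.2863, 0.1501]
eef_rot: [0.024, 0.707, 0.114, 0.698]
force: [0.2, 0.7, -3.5]
grip_width: 0.165
```

```bash
python3 - <<'E'
from h import *
snap("side","s17",(230,100,480,300),3);where()
s=monitor.sense();T=Ro.from_quat(s["eef_rot"]).as_matrix();print("lip world",s["tool_pos"]+T@[.011,.126,0])
E
```

```text
t 14.55 tcp [ 0.6338 -0.284   0.1506] pan [-0.0205 -0.4932  0.1506] lip pan [-0.0213 -0.3675  0.1644] F [-0.4  1.2 -1.8] w 0.168 nose yaw/pitch deg [ 7.4 11.3] q [-0.66  0.63  1.07  0.14  1.58 -0.8 ]
lip world [ 0.61764835 -0.15932509  0.16441933]
```

View pics/s17.png

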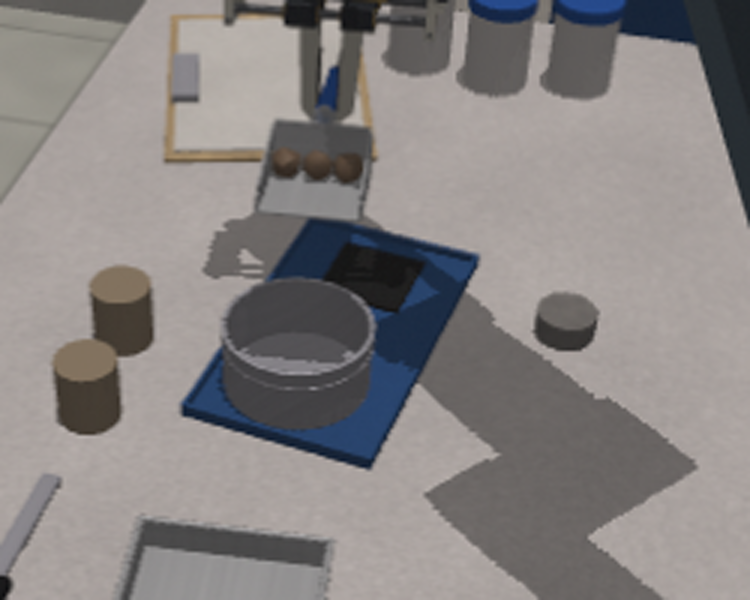

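{"op": "send_rows", "data": {
  "deltas": "0 0 -0.1 7 -1.5 0 -1;0 0 -0.2 14 -3 0 -1;0 0 -0.3 21 -4.5 0 -1;0 0 -0.4 28 -6 0 -1;0 0 -0.4 28 -6 0 -1"
}}

```text
time: 15.05
tool_pos: [0.6316, -0.2808, 0.119]
eef_rot: [-0.115, 0.7, -0.023, 0.705]
force: [-0.1, 0.9, -3.6]
grip_width: 0.168
```

```bash
python3 - <<'E'
from h import *
snap("side","s18",(230,100,480,300),3);snap("scene","c18",(180,80,380,280),3);where()
s=monitor.sense();T=Ro.from_quat(s["eef_rot"]).as_matrix();print("lip world",s["tool_pos"]+T@[.011,.126,0])
E
```

```text
t 15.15 tcp [ 0.6333 -0.2847  0.1212] pan [-0.021  -0.4938  0.1212] lip pan [-0.0218 -0.3724  0.0858] F [ 0.5 -0.1 -2.4] w 0.166 nose yaw/pitch deg [  7.4 -11.3] q [-0.49  0.51  1.36 -0.18  1.17 -0.56]
lip world [ 0.6177419  -0.16431224  0.08584457]
```

View pics/s18.png

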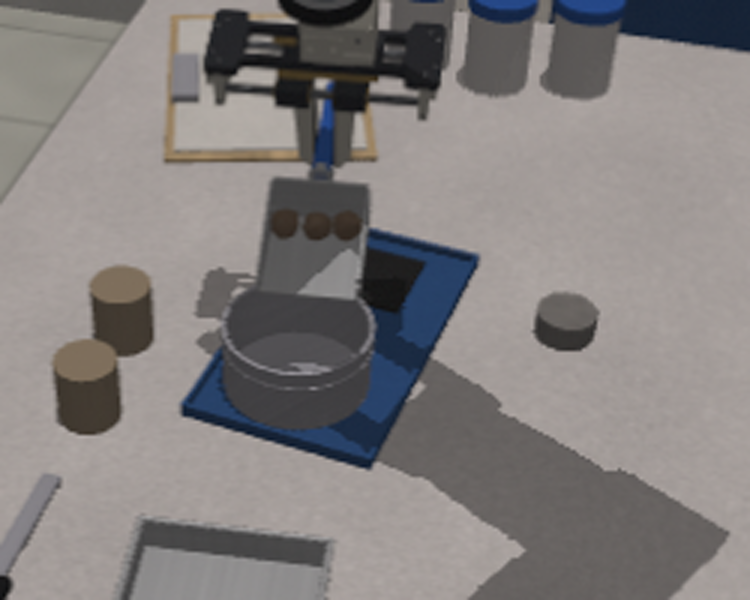

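View pics/c18.png

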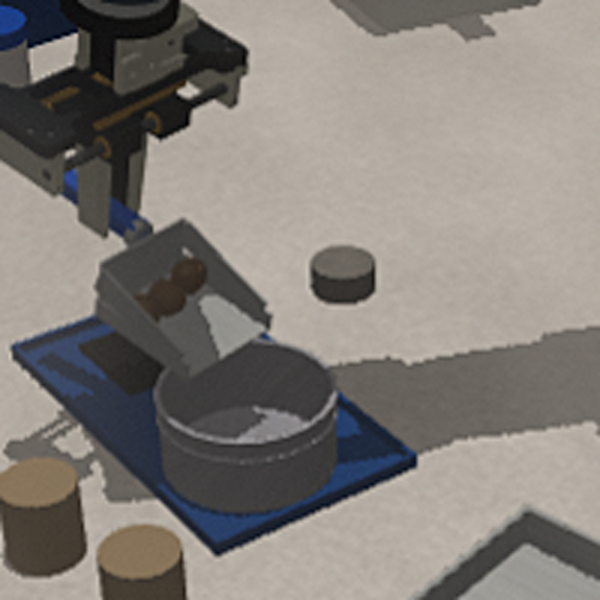

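```bash
cat >> h.py <<'E'
def tri(pts):
    A=[];b=[]
    for n,uv in pts:
        c=camera(n) if isinstance(n,str) else n;R=np.array(c["R"]);t=np.array(c["t"]);C=-R.T@t
        p=und(c,[uv])[0];d=R.T@np.r_[p,1];d/=np.linalg.norm(d);M=np.eye(3)-np.outer(d,d);A.append(M);b.append(M@C)
    x,r,_,_=np.linalg.lstsq(np.vstack(A),np.hstack(b),rcond=None);return x.round(4),np.sqrt(r).round(4)
E
python3 - <<'E'
from h import *
a=camera("side");b=camera("scene")
S=lambda x,y:(230+x/3,100+y/3)
B=lambda x,y:(180+x/3,80+y/3)
print("lip +x",tri([(a,S(258,294)),(b,B(190,376))]),"lip -x",tri([(a,S(359,300)),(b,B(270,328))]))
for nm,c,P,pts in(("side",a,S,[(222,325),(375,330),(297,280),(300,385)]),("scene",b,B,[(157,393),(338,393),(245,343),(250,444)])):
    q=ray(c,[P(*p) for p in pts],.062);print(nm,q[:,:2].round(4).tolist())
    m=np.array([P(*p) for p in pts]);
E
```

```text
lip +x (array([ 0.6558, -0.1547,  0.0846]), array([0.003])) lip -x (array([ 0.5729, -0.1687,  0.083 ]), array([0.]))
side [[0.6805, -0.1303], [0.556, -0.1594], [0.6362, -0.2071], [0.5983, -0.0752]]
scene [[0.6649, -0.1841], [0.5719, -0.0974], [0.5788, -0.191], [0.656, -0.0935]]
```

{"op": "send_rows", "data": {
  "deltas": "0 0 -0.15 -14 8 0 -1;0 0 -0.3 -28 16 0 -1;0 0 -0.45 -43 25 0 -1;0 0 -0.6 -57 34 0 -1;0 0 -0.6 -57 34 0 -1"
}}

```text
time: 15.75
tool_pos: [0.6281, -0.2387, 0.1695]
eef_rot: [-0.318, 0.633, -0.233, 0.667]
force: [-0.0, 0.7, -3.0]
grip_width: 0.169
```

```bash
python3 - <<'E'
from h import *
snap("side","s19",(230,100,480,300),3);snap("scene","c19",(180,80,380,280),3);where()
s=monitor.sense();T=Ro.from_quat(s["eef_rot"]).as_matrix();print("lip world",s["tool_pos"]+T@[.011,.126,0])
E
```

```text
t 15.85 tcp [ 0.6286 -0.242   0.1705] pan [-0.0206 -0.4508  0.1705] lip pan [-0.021  -0.3707  0.0727] F [ 0.1 -0.7 -1.4] w 0.166 nose yaw/pitch deg [  7.3 -45.7] q [-0.12  0.46  1.6  -0.92  1.06  0.21]
lip world [ 0.61834028 -0.16248071  0.0726779 ]
```

View pics/s19.png

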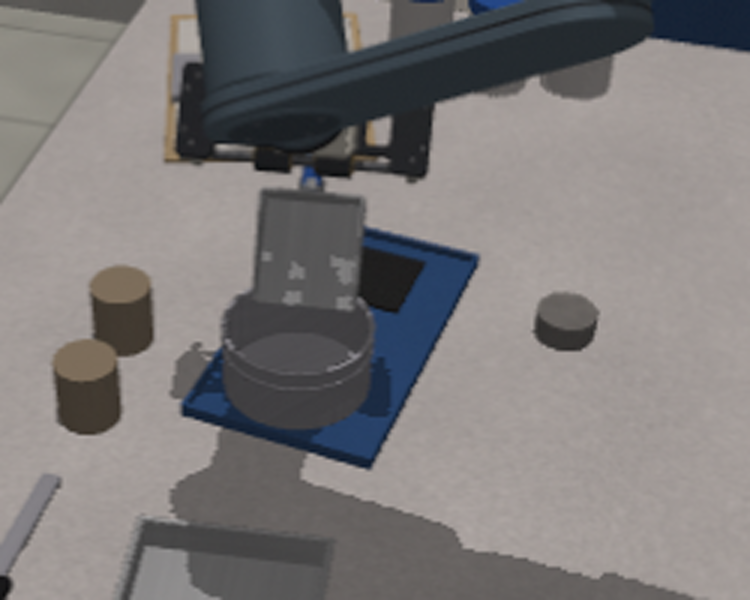

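View pics/c19.png

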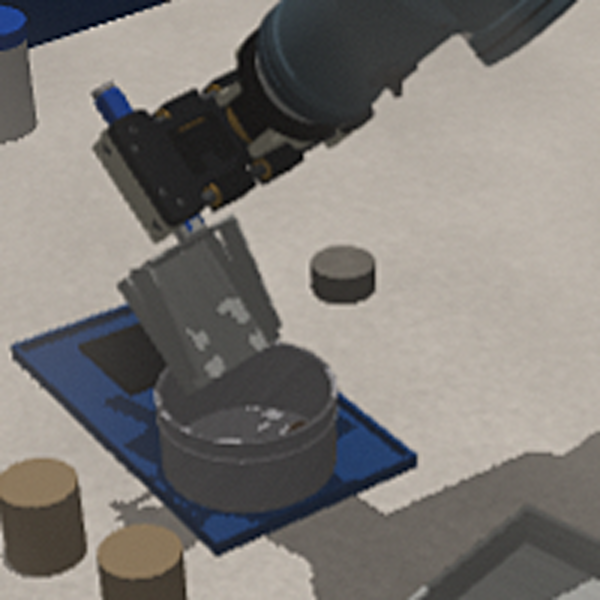

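{"op": "send_rows", "data": {
  "deltas": "0 0 0 -14 -14 0 -1;0 0 0.15 0 -16 0 -1;0 0 0.3 10 -18 0 -1;0 0 0.45 20 -20 0 -1;0 0 0.6 38 -23 0 -1"
}}

```text
time: 16.35
tool_pos: [0.6358, -0.2882, 0.1657]
eef_rot: [-0.113, 0.695, -0.025, 0.71]
force: [-0.2, 0.4, -2.4]
grip_width: 0.167
```

```bash
python3 - <<'E'
from h import *
snap("side","s20",(230,100,480,300),3);snap("scene","c20",(180,80,380,280),3);where()
E
```

```text
t 16.45 tcp [ 0.6335 -0.2964  0.163 ] pan [-0.0223 -0.5055  0.163 ] lip pan [-0.0213 -0.3841  0.1273] F [-0.2 -0.4 -1.5] w 0.166 nose yaw/pitch deg [  6.5 -11.4] q [-0.51  0.48  1.3  -0.17  1.24 -0.58]
```

View pics/s20.png

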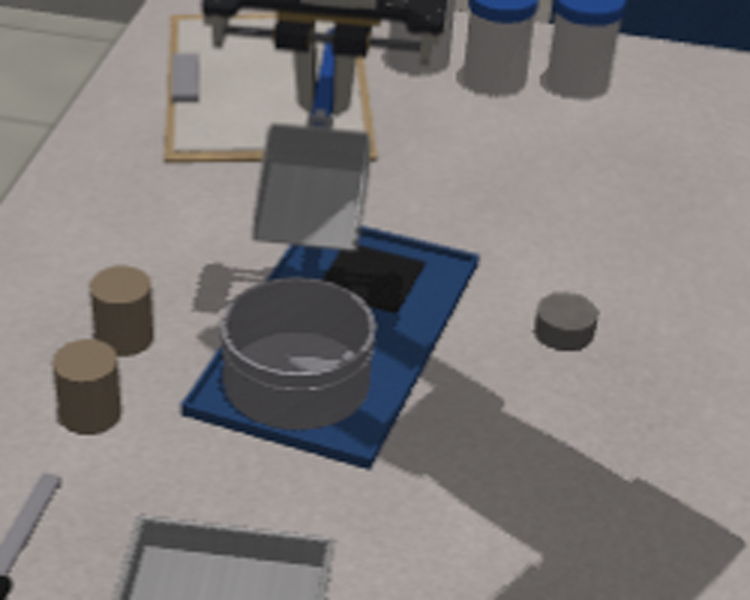

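View pics/c20.png

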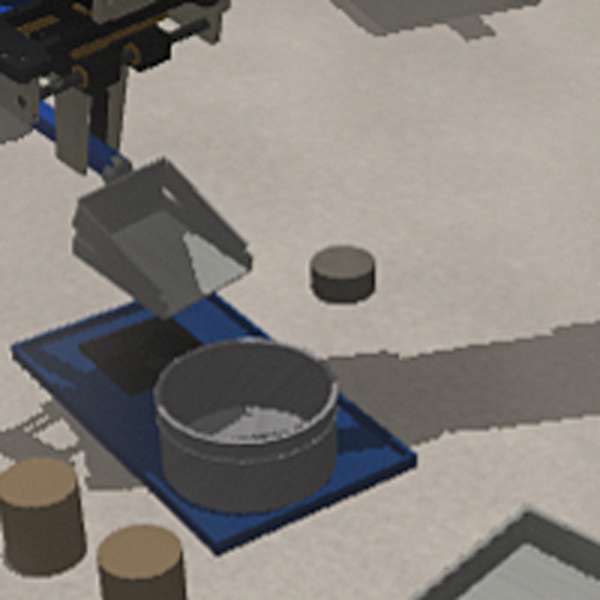

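```bash
python3 - <<'E'
from h import *
for n in("scene","side"):
    c=camera(n);f=c["frame"];hsv=cv2.cvtColor(f,cv2.COLOR_RGB2HSV).astype(int)
    q=proj(c,np.array([np.r_[PC+a*PX*.07+b*PY*.142,.01] for a,b in((1,1),(1,-1),(-1,-1),(-1,1))]))
    m=np.zeros(f.shape[:2],np.uint8);cv2.fillPoly(m,[q.astype(np.int32)],1)
    mm=(m>0)&(hsv[:,:,0]<20)&(hsv[:,:,1]>60)
    for s,ce,_ in comps(mm,15):
        P=ray(c,[ce],.016)[0];d=P[:2]-PC;print(n,s,ce.round(1),P.round(4),"pan",(d@PX).round(4),(d@PY).round(4))
E
```

```text
scene [429 336  16  14 163] [436.5 342.7] [0.6132 0.3178 0.016 ] pan 0.0325 0.1066
side [264 368  12  12 107] [269.9 373.1] [0.6137 0.3166 0.016 ] pan 0.0328 0.1054
```

{"op": "send_rows", "data": {
  "deltas": "0 0 0 -6 30 2 -1;0 0 0 -12 72 6 -1;0 0 0 -18 114 12 -1;0 0 0 -24 156 18 -1;0 0 0 -30 197 23 -1"
}}

```text
time: 17.05
tool_pos: [0.6313, -0.0827, 0.1519]
eef_rot: [-0.115, 0.697, -0.026, 0.707]
force: [0.1, 0.1, -1.8]
grip_width: 0.168
```

{"op": "send_rows", "data": {
  "deltas": "0 0 0 -6 42 5 -1;0 0 0.05 -12 84 10 -1;0 0 0.1 -18 126 15 -1;0 0 0.13 -24 165 20 -1;0 0 0.13 -29 195 23 -1"
}}

```text
time: 17.55
tool_pos: [0.6294, 0.1154, 0.1416]
eef_rot: [-0.069, 0.703, 0.021, 0.707]
force: [0.9, -0.1, -1.9]
grip_width: 0.167
```

```bash
python3 - <<'E'
from h import *
where();snap("wrist","w21");where()
E
```

```text
t 17.55 tcp [0.6294 0.1154 0.1416] pan [ 0.0238 -0.0962  0.1416] lip pan [0.0232 0.0287 0.122 ] F [ 0.9 -0.1 -1.9] w 0.167 nose yaw/pitch deg [ 7.3 -3.9] q [ 0.05  0.46  1.37 -0.07  1.31 -0.06]
t 17.6 tcp [0.6286 0.1204 0.1413] pan [ 0.0237 -0.0912  0.1413] lip pan [0.0228 0.0338 0.1221] F [ 0.   2.5 -2.2] w 0.168 nose yaw/pitch deg [ 7.4 -3.8] q [ 0.06  0.46  1.37 -0.07  1.31 -0.06]
```

View pics/w21.png

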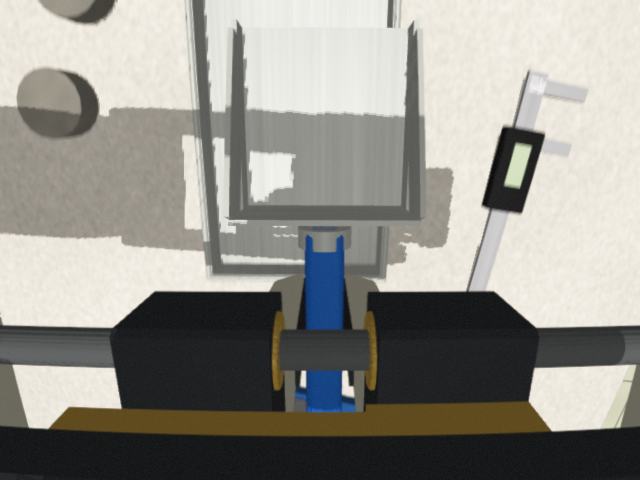

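{"op": "send_rows", "data": {
  "deltas": "0 0 0 40 2 1 -1;0 0 0 80 5 1 -1;0 0 0 105 7 1 -1;0 0 0 115 8 1 -1;0 0 0 115 8 1 -1"
}}

```text
time: 18.1
tool_pos: [0.6297, 0.1137, 0.0252]
eef_rot: [-0.069, 0.704, 0.02, 0.706]
force: [1.3, -0.7, -1.2]
grip_width: 0.167
```

{"op": "send_rows", "data": {
  "deltas": "0 0 0 1.5 0 0 -1;0 0 0 3 0 0 -1;0 0 0 4 0 0 -1;0 0 0 4 0 0 -1"
}}

```text
time: 18.5
tool_pos: [0.6317, 0.1129, 0.0233]
eef_rot: [-0.069, 0.703, 0.02, 0.708]
force: [0.5, -1.0, 1.8]
grip_width: 0.162
```

```bash
python3 - <<'E'
from h import *
where();snap("side","s22",(200,220,400,400),3)
E
```

```text
t 18.5 tcp [0.6317 0.1129 0.0233] pan [ 0.0258 -0.099   0.0233] lip pan [0.0254 0.0259 0.0035] F [ 0.5 -1.   1.8] w 0.162 nose yaw/pitch deg [ 7.2 -4. ] q [ 0.05  0.57  1.5  -0.08  1.07 -0.04]
```

View pics/s22.png

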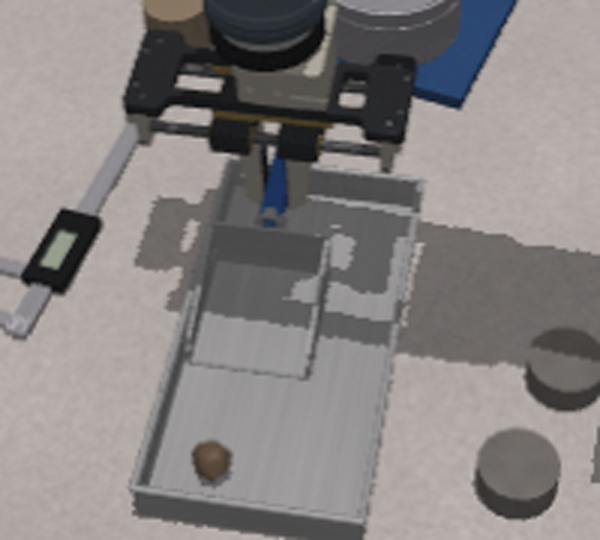

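{"op": "send_rows", "data": {
  "deltas": "0 0 0 -0.8 11 -1 -1;0 0 0 -1.6 22 -1 -1;0 0 0 -2.4 33 -1 -1;0 0 0 -3.2 44 -1 -1;0 0 0 -4 56 -1 -1"
}}

```text
time: 19.05
tool_pos: [0.6224, 0.1699, 0.0221]
eef_rot: [-0.069, 0.704, 0.02, 0.707]
force: [0.8, -2.6, 4.5]
grip_width: 0.168
```

{"op": "send_rows", "data": {
  "deltas": "0 0 0 -0.8 11 0 -1;0 0 0 -1.6 22 0 -1;0 0 0 -2.4 33 0 -1;0 0 0 -3.1 44 0 -1;0 0 0 -3.7 52 0 -1"
}}

```text
time: 19.55
tool_pos: [0.6157, 0.2214, 0.0219]
eef_rot: [-0.069, 0.704, 0.02, 0.707]
force: [0.7, -1.9, 4.3]
grip_width: 0.168
```

{"op": "send_rows", "data": {
  "deltas": "0 0 0 -0.1 2 0 -1;0 0 0 -0.2 4 0 -1;0 0 0 -0.3 6 0 -1;0 0 0 -0.3 7 0 -1"
}}

```text
time: 19.95
tool_pos: [0.615, 0.2262, 0.0218]
eef_rot: [-0.07, 0.704, 0.019, 0.707]
force: [-0.5, -5.6, 5.9]
grip_width: 0.17
```

```bash
python3 - <<'E'
from h import *
where();snap("side","s23",(200,220,400,400),3)
E
```

```text
t 19.95 tcp [0.615  0.2262 0.0218] pan [0.0231 0.0155 0.0218] lip pan [0.0227 0.1404 0.0019] F [-0.5 -5.6  5.9] w 0.17 nose yaw/pitch deg [ 7.2 -4.1] q [ 0.23  0.6   1.45 -0.08  1.1   0.14]
```

View pics/s23.png

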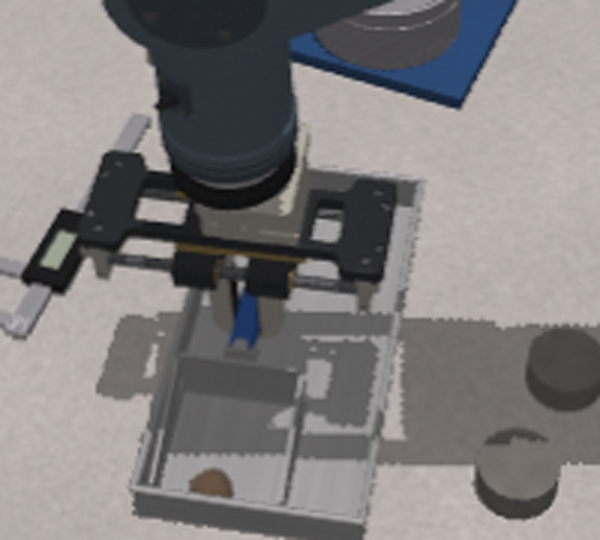

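Piece 3 is in the bowl with the lip at the wall. Tilt back and lift as before.

{"op": "send_rows", "data": {
  "deltas": "0 0 0.07 4 -2.5 0 -1;0 0 0.17 7 -2 0 -1;0 0 0.27 11 -2 0 -1;0 0 0.37 15 -2 0 -1;0 0 0.37 15 -2 0 -1"
}}

```text
time: 20.5
tool_pos: [0.6147, 0.2214, 0.0049]
eef_rot: [0.064, 0.706, 0.148, 0.69]
force: [-1.5, -1.2, 2.3]
grip_width: 0.167
```

{"op": "send_rows", "data": {
  "deltas": "0 0 0 -10 0 0 -1;0 0 0.1 -24 6 0 -1;0 0 0.2 -43 12 0 -1;0 0 0.2 -67 20 0 -1;0 0 0.2 -105 32 0 -1"
}}

```text
time: 21.0
tool_pos: [0.6132, 0.2235, 0.1151]
eef_rot: [0.131, 0.697, 0.216, 0.671]
force: [0.1, 0.9, -2.0]
grip_width: 0.166
```

```bash
python3 - <<'E'
from h import *
where();snap("side","s24",(200,180,400,400),3);snap("scene","c24",(330,190,530,390),3)
E
```

```text
t 21.0 tcp [0.6132 0.2235 0.1151] pan [0.0209 0.0131 0.1151] lip pan [0.0208 0.129  0.1656] F [ 0.1  0.9 -2. ] w 0.166 nose yaw/pitch deg [ 7.  28.5] q [-0.12  0.52  1.46  0.5   1.33 -0.4 ]
```

View pics/s24.png

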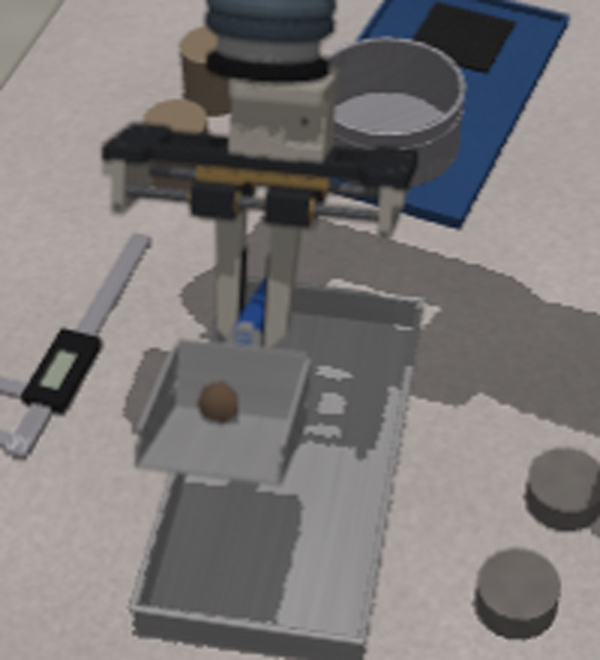

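View pics/c24.png

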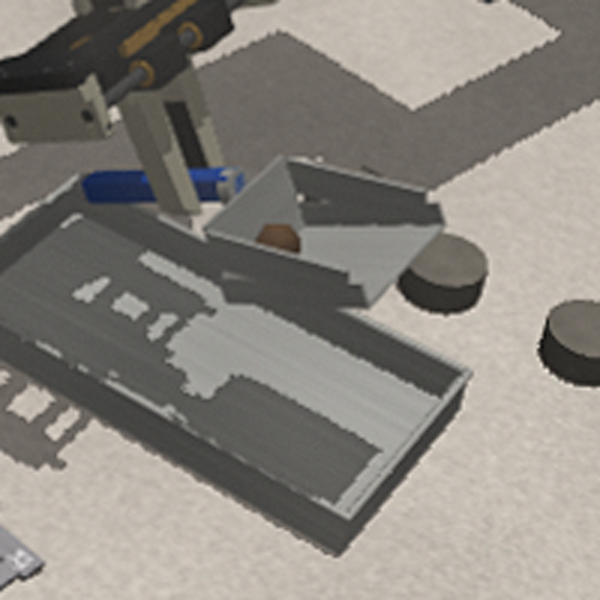

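{"op": "send_rows", "data": {
  "deltas": "0 0 0 -5 -8 0 -1;0 0 0 -16 -24 -3 -1;0 0 0 -34 -50 -6 -1;0 0 0 -52 -80 -10 -1;0 0 0 -71 -110 -13 -1"
}}

```text
time: 21.6
tool_pos: [0.6173, 0.0919, 0.1245]
eef_rot: [0.131, 0.696, 0.218, 0.671]
force: [-0.1, -0.4, -2.7]
grip_width: 0.167
```

{"op": "send_rows", "data": {
  "deltas": "0 0 0 -18 -28 -3 -1;0 0 0 -36 -56 -6 -1;0 0 0 -54 -82 -9 -1;0 0 0 -70 -108 -12 -1;0 0 0 -86 -132 -15 -1"
}}

```text
time: 22.1
tool_pos: [0.6226, -0.0663, 0.1365]
eef_rot: [0.132, 0.696, 0.217, 0.671]
force: [-0.2, 0.3, -1.7]
grip_width: 0.165
```

{"op": "send_rows", "data": {
  "deltas": "0 0 0 -16 -25 -3 -1;0 0 0 -34 -52 -6 -1;0 0 0 -54 -82 -9 -1;0 0 0 -72 -110 -12 -1;0 0 0 -82 -128 -14 -1"
}}

```text
time: 22.6
tool_pos: [0.6281, -0.2198, 0.147]
eef_rot: [0.132, 0.696, 0.217, 0.672]
force: [0.0, 0.1, -1.8]
grip_width: 0.169
```

```bash
cat >> h.py <<'E'
def lipw():
    s=monitor.sense();T=Ro.from_quat(s["eef_rot"]).as_matrix();print("lip world",(s["tool_pos"]+T@[.011,.126,0]).round(4))
E
python3 - <<'E'
from h import *
where();lipw()
E
```

```text
t 22.6 tcp [ 0.6281 -0.2198  0.147 ] pan [-0.0183 -0.4287  0.147 ] lip pan [-0.0185 -0.3129  0.1977] F [ 0.   0.1 -1.8] w 0.169 nose yaw/pitch deg [ 7.  28.6] q [-0.7   0.72  1.02  0.34  1.77 -0.82]
lip world [ 0.6138 -0.1048  0.1977]
```

{"op": "send_rows", "data": {
  "deltas": "0 0 0 -8 -14 0 -1;0 0 -0.08 -17 -31 -1 -1;0 0 -0.18 -26 -47 -2 -1;0 0 -0.26 -32 -59 -2 -1;0 0 -0.3 -32 -59 -2 -1"
}}

```text
time: 23.1
tool_pos: [0.6349, -0.2849, 0.1475]
eef_rot: [0.025, 0.708, 0.114, 0.697]
force: [-0.8, 0.8, -2.0]
grip_width: 0.168
```

{"op": "send_rows", "data": {
  "deltas": "0 0 -0.1 7 -1.5 0 -1;0 0 -0.2 14 -3 0 -1;0 0 -0.3 21 -4.5 0 -1;0 0 -0.4 28 -6 0 -1;0 0 -0.4 28 -6 0 -1"
}}

```text
time: 23.6
tool_pos: [0.6332, -0.2794, 0.1167]
eef_rot: [-0.116, 0.7, -0.023, 0.704]
force: [-0.6, 1.3, -2.8]
grip_width: 0.166
```

```bash
python3 - <<'E'
from h import *
where();lipw();snap("side","s25",(230,100,480,300),3)
E
```

```text
t 23.6 tcp [ 0.6332 -0.2794  0.1167] pan [-0.0206 -0.4886  0.1167] lip pan [-0.0218 -0.3671  0.0813] F [-0.6  1.3 -2.8] w 0.166 nose yaw/pitch deg [  7.6 -11.3] q [-0.48  0.51  1.37 -0.18  1.16 -0.55]
lip world [ 0.6171 -0.1591  0.0813]
```

View pics/s25.png

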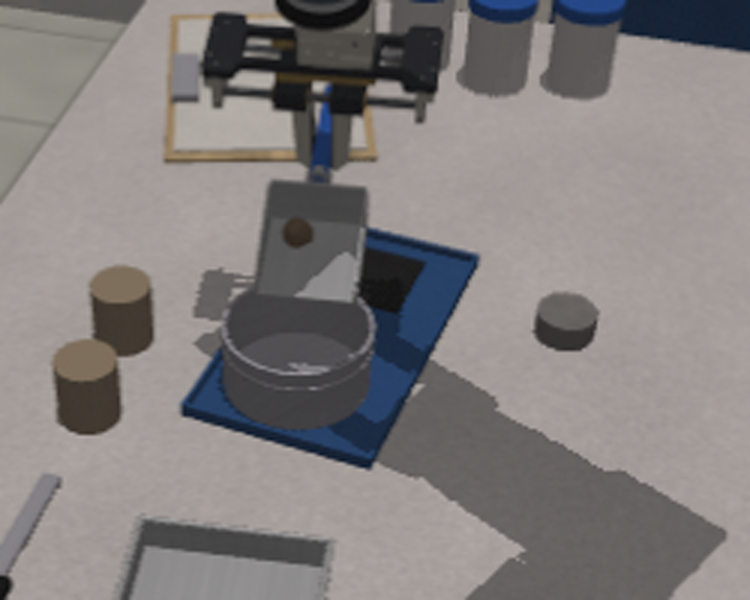

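{"op": "send_rows", "data": {
  "deltas": "0 0 -0.15 -15 8 0 -1;0 0 -0.3 -30 16 0 -1;0 0 -0.45 -46 25 0 -1;0 0 -0.6 -60 34 0 -1;0 0 -0.6 -60 34 0 -1"
}}

```text
time: 24.15
tool_pos: [0.6294, -0.2358, 0.1701]
eef_rot: [-0.318, 0.633, -0.232, 0.666]
force: [0.0, -0.1, -2.9]
grip_width: 0.166
```

{"op": "send_rows", "data": {
  "deltas": "0 0 0 0 0 0 -1;0 0 0 0 0 0 -1"
}}

```text
time: 24.35
tool_pos: [0.63, -0.2413, 0.1724]
eef_rot: [-0.314, 0.633, -0.234, 0.667]
force: [0.8, -0.4, -2.2]
grip_width: 0.168
```

{"op": "send_rows", "data": {
  "deltas": "0 0 0 -14 -14 0 -1;0 0 0.15 0 -16 0 -1;0 0 0.3 10 -18 0 -1;0 0 0.45 20 -20 0 -1;0 0 0.6 38 -23 0 -1"
}}

```text
time: 24.85
tool_pos: [0.637, -0.285, 0.1664]
eef_rot: [-0.113, 0.695, -0.025, 0.71]
force: [-0.1, -0.6, -2.4]
grip_width: 0.166
```

```bash
python3 - <<'E'
from h import *
where();lipw();snap("side","s26",(230,100,480,300),3);snap("scene","c26",(180,80,380,280),3)
E
```

```text
t 24.85 tcp [ 0.637  -0.285   0.1664] pan [-0.0175 -0.4945  0.1664] lip pan [-0.0177 -0.3731  0.1311] F [-0.1 -0.6 -2.4] w 0.166 nose yaw/pitch deg [  7.2 -11.2] q [-0.49  0.47  1.3  -0.16  1.25 -0.58]
lip world [ 0.6219 -0.1645  0.1311]
```

View pics/s26.png

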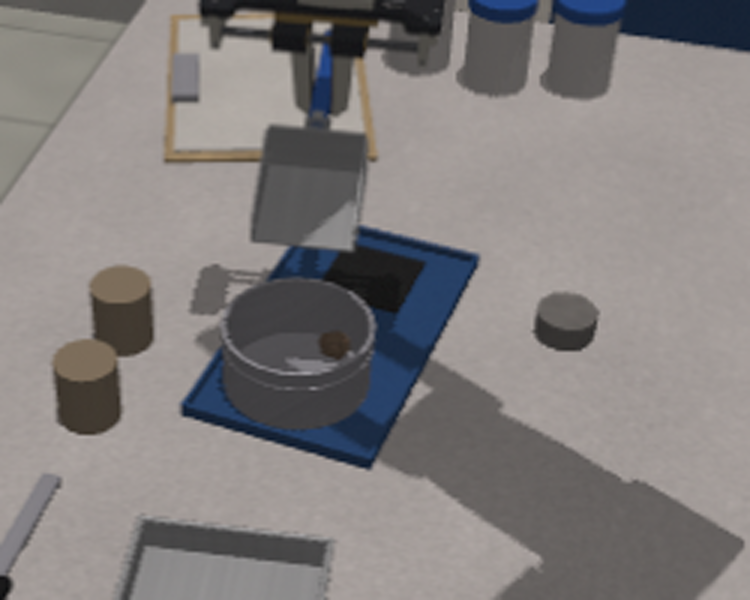

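View pics/c26.png

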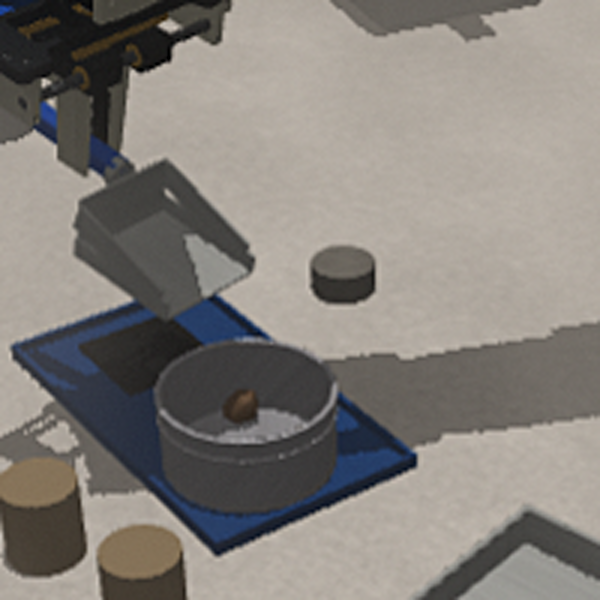

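{"op": "send_rows", "data": {
  "deltas": "0 0 0 -8 40 2 -1;0 0 0 -16 90 4 -1;0 0 0 -24 139 6 -1;0 0 0 -31 188 8 -1;0 0 0 -37 236 10 -1"
}}

```text
time: 25.45
tool_pos: [0.6154, -0.0448, 0.1525]
eef_rot: [-0.114, 0.697, -0.027, 0.707]
force: [1.0, 0.0, -1.8]
grip_width: 0.164
```

{"op": "send_rows", "data": {
  "deltas": "0 0 0.05 -8 48 2 -1;0 0 0.1 -16 96 4 -1;0 0 0.15 -24 144 6 -1;0 0 0.2 -31 192 8 -1;0 0 0.2 -37 232 10 -1"
}}

```text
time: 25.95
tool_pos: [0.5969, 0.189, 0.1427]
eef_rot: [-0.043, 0.705, 0.044, 0.706]
force: [1.0, -0.5, -2.0]
grip_width: 0.168
```

```bash
python3 - <<'E'
from h import *
camera("side");camera("side");where();lipw();snap("side","s27",(230,100,480,400),2)
E
```

```text
t 26.05 tcp [0.5956 0.1927 0.1422] pan [-0.0002 -0.0154  0.1422] lip pan [-0.001   0.1106  0.1315] F [-0.1 -0.1 -1.9] w 0.166 nose yaw/pitch deg [7.3 0.1] q [0.13 0.43 1.42 0.   1.3  0.  ]
lip world [0.5795 0.3177 0.1315]
```

View pics/s27.png

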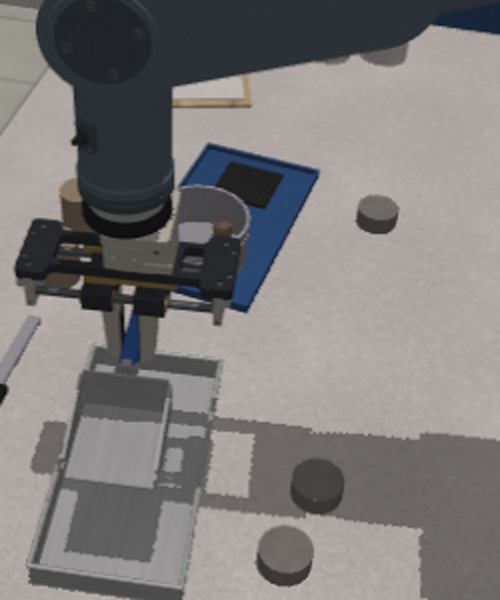

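{"op": "send_rows", "data": {
  "deltas": "0 0 0 40 0 0 -1;0 0 0 80 0 0 -1;0 0 0 110 0 0 -1;0 0 0 123 0 0 -1;0 0 0 123 0 0 -1"
}}

```text
time: 26.6
tool_pos: [0.5955, 0.1877, 0.0178]
eef_rot: [-0.044, 0.707, 0.044, 0.705]
force: [1.0, -0.3, -1.5]
grip_width: 0.167
```

{"op": "send_rows", "data": {
  "deltas": "0 0 0 2 0 0 -1;0 0 0 3.5 0 0 -1;0 0 0 4 0 0 -1;0 0 0 4 0 0 -1"
}}

```text
time: 27.0
tool_pos: [0.5963, 0.1898, 0.0159]
eef_rot: [-0.045, 0.705, 0.045, 0.706]
force: [-0.6, -0.8, -0.3]
grip_width: 0.166
```

{"op": "send_rows", "data": {
  "deltas": "0 0 0 0.5 0 0 -1;0 0 0 1 0 0 -1;0 0 0 1 0 0 -1"
}}

```text
time: 27.3
tool_pos: [0.5966, 0.1898, 0.0152]
eef_rot: [-0.045, 0.705, 0.045, 0.707]
force: [0.4, 0.0, 6.4]
grip_width: 0.167
```

{"op": "send_rows", "data": {
  "deltas": "0 0 0 0 0 0 -0.5;0 0 0 0 0 0 -0.4;0 0 0 0 0 0 -0.4;0 0 0 0 0 0 -0.4;0 0 0 0 0 0 -0.4"
}}

```text
time: 27.8
tool_pos: [0.5954, 0.1897, 0.0136]
eef_rot: [-0.045, 0.706, 0.045, 0.706]
force: [-0.7, -0.5, -0.7]
grip_width: 0.303
```

{"op": "send_rows", "data": {
  "deltas": "0 0 0 -30 0 0 -0.4;0 0 0 -70 0 0 -0.4;0 0 0 -110 0 0 -0.4;0 0 0 -150 0 0 -0.4;0 0 0 -180 0 0 -0.4"
}}

```text
time: 28.3
tool_pos: [0.5962, 0.1898, 0.1967]
eef_rot: [-0.044, 0.705, 0.045, 0.707]
force: [0.8, -0.4, 0.8]
grip_width: 0.298
```

```bash
python3 - <<'E'
from h import *
where();snap("side","s28",(230,100,480,400),2);snap("scene","c28",(280,190,500,390),3)
E
```

```text
t 28.3 tcp [0.5962 0.1898 0.1967] pan [-1.000e-04 -1.840e-02  1.967e-01] lip pan [-0.0005  0.1076  0.1858] F [ 0.8 -0.4  0.8] w 0.298 nose yaw/pitch deg [7.2 0. ] q [0.13 0.39 1.34 0.   1.41 0.  ]
```

View pics/s28.png

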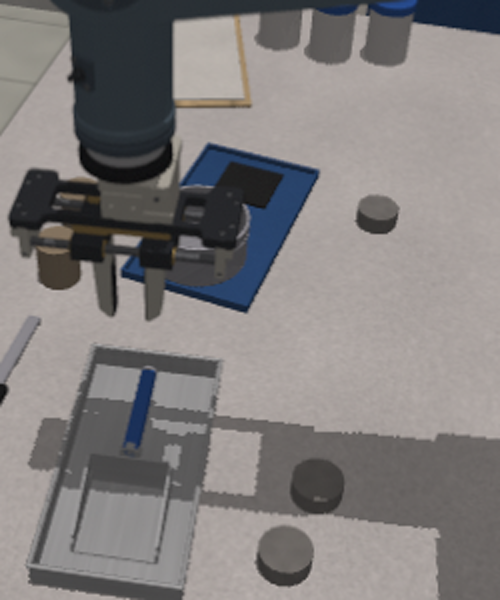

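View pics/c28.png

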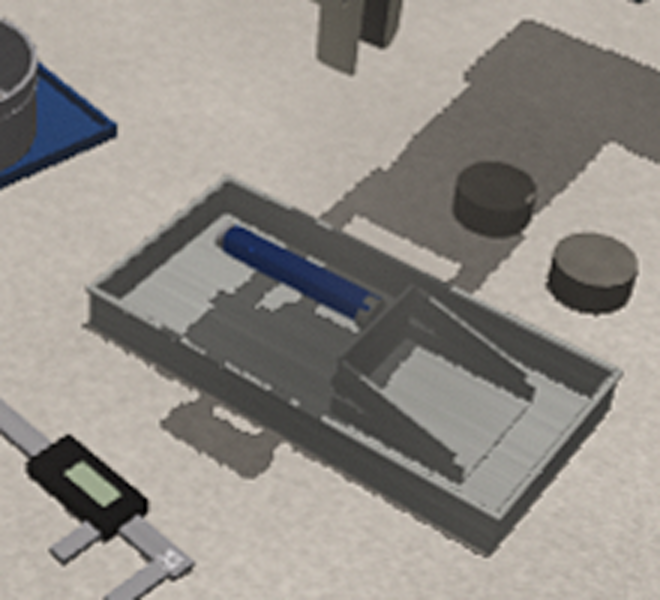

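{"op": "send_rows", "data": {
  "deltas": "0 0 0 -30 -40 -3 1;0 0 0 -65 -90 -6 1;0 0 0 -65 -140 -10 1;0 0 0 -65 -190 -14 1;0 0 0 -65 -240 -18 1"
}}

```text
time: 28.9
tool_pos: [0.6071, -0.0424, 0.2583]
eef_rot: [-0.045, 0.706, 0.045, 0.706]
force: [0.3, 0.8, -0.6]
grip_width: 0.679
```

{"op": "send_rows", "data": {
  "deltas": "0 0 0 0 -50 -3 1;0 0 0 0 -100 -6 1;0 0 0 0 -150 -8 1;0 0 0 0 -160 -10 1;0 0 0 0 -160 -10 1"
}}

```text
time: 29.4
tool_pos: [0.6168, -0.2028, 0.2569]
eef_rot: [-0.043, 0.707, 0.044, 0.705]
force: [0.1, 0.7, 0.1]
grip_width: 0.997
```

```bash
python3 - <<'E'
from h import *
where();snap("wrist","w29");snap("side","s29");snap("scene","c29")
E
```

```text
t 29.4 tcp [ 0.6168 -0.2028  0.2569] pan [-0.0275 -0.4105  0.2569] lip pan [-0.0275 -0.2845  0.2461] F [0.1 0.7 0.1] w 0.997 nose yaw/pitch deg [7.  0.1] q [-0.49  0.41  1.16 -0.    1.57 -0.61]
```

View pics/w29.png

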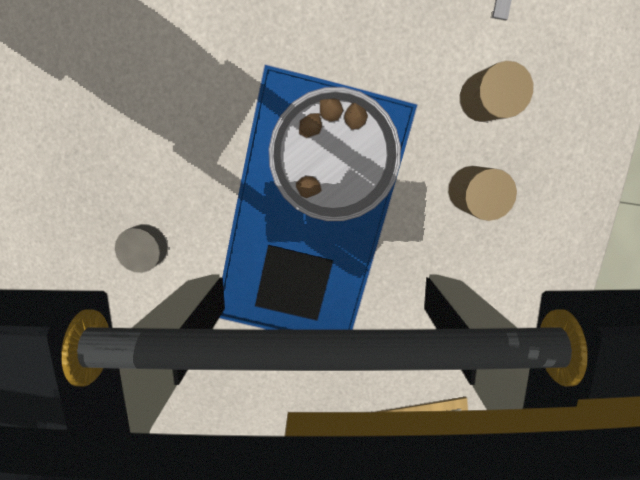

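View pics/s29.png

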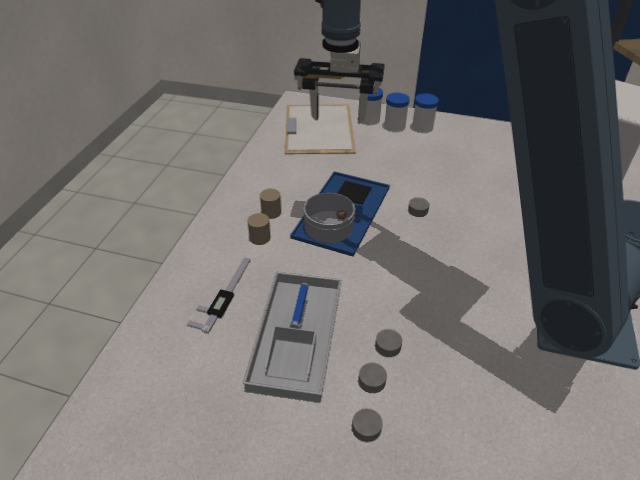

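View pics/c29.png

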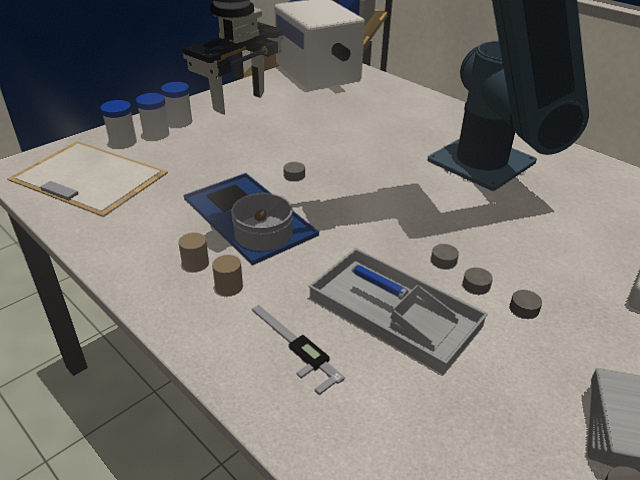

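```bash
python3 - <<'E'
from h import *
def dark(c,poly):
    f=c["frame"];m=np.zeros(f.shape[:2],np.uint8);cv2.fillPoly(m,[poly.astype(np.int32)],1)
    mm=((f.max(2)<50)&(f[:,:,2].astype(int)-f[:,:,0]<15)&(m>0)).astype(np.uint8)
    cc=comps(mm,60);s,ce,k=max(cc,key=lambda a:a[0][4])
    cn=max(cv2.findContours(k.astype(np.uint8),cv2.RETR_EXTERNAL,cv2.CHAIN_APPROX_NONE)[0],key=cv2.contourArea)
    ap=cv2.approxPolyDP(cv2.convexHull(cn),6,True).reshape(-1,2);return s,ce,ap,cn
for n in("wrist","side","scene"):
    c=camera(n);q=proj(c,[(.50,-.39,.01),(.68,-.39,.01),(.70,-.205,.01),(.51,-.205,.01)])
    try:
        s,ce,ap,cn=dark(c,q);Q=ray(c,ap,.008);print(n,s,ce.round(1),ray(c,[ce],.008)[0].round(4),ap.tolist(),Q[:,:2].round(4).tolist(),[np.linalg.norm(Q[i]-Q[i-1]).round(3) for i in range(len(Q))])
        R=cv2.minAreaRect((ray(c,cn.reshape(-1,2),.008)[:,:2]*1000).astype(np.float32));print("  rect",R)
    except Exception as e: print(n,e)
c=camera("wrist")
q=ray(c,[(117+23,249)],.025);print("disc4 wrist",q)
for n in("scene","side"):
    c=camera(n);f=c["frame"].astype(int)
    for nm,X in(("d1",(.405,.179)),("d2",(.421,.266)),("d3",(.411,.365)),("d4",(.406,-.279))):
        # dark grey blob near expectation
        u=proj(c,[(*X,.012)])[0].astype(int);x0,y0=u-22
        sub=f[y0:y0+44,x0:x0+44];m=(sub.max(2)<125)&(sub.max(2)-sub.min(2)<25)
        cc=[k for k in comps(m,80) if k[2][22,22]]
        if not cc: print(n,nm,"none");continue
        s,ce,k=cc[0]
        top=k&(sub.max(2)>90)
        print(n,nm,s,"ctr@.0125",ray(c,[ce+[x0,y0]],.0125)[0].round(4))
E
```

```text
wrist [ 254  248   77   74 3893] [291.4 284.6] [ 0.5889 -0.3018  0.008 ] [[268, 248], [330, 263], [314, 321], [254, 307]] [[0.5564, -0.2595], [0.6319, -0.2686], [0.622, -0.3462], [0.546, -0.3371]] [np.float64(0.078), np.float64(0.076), np.float64(0.078), np.float64(0.077)]
  rect ((588.877685546875, -302.81353759765625), (79.15325927734375, 77.89193725585938), 82.95172119140625)
side [338 181  33  23 449] [354.5 191.6] [ 0.5873 -0.3025  0.008 ] [[345, 181], [370, 187], [362, 203], [338, 193]] [[0.6244, -0.3434], [0.5501, -0.3354], [0.5564, -0.2587], [0.6298, -0.2835]] [np.float64(0.06), np.float64(0.075), np.float64(0.077), np.float64(0.078)]
  rect ((590.4127807617188, -299.4507751464844), (81.2215576171875, 78.87238311767578), 83.00294494628906)
scene [218 185  29  27 388] [230.7 196.8] [ 0.5877 -0.2969  0.008 ] [[237, 186], [246, 194], [223, 211], [222, 190]] [[0.5479, -0.3239], [0.554, -0.2819], [0.6358, -0.2626], [0.5848, -0.3341]] [np.float64(0.038), np.float64(0.042), np.float64(0.084), np.float64(0.088)]
  rect ((593.2857055664062, -299.53497314453125), (105.00545501708984, 60.018592834472656), 19.700653076171875)
disc4 wrist [[ 0.41054879 -0.27542862  0.025     ]]
scene d1 [ 10  11  28  26 579] ctr@.0125 [0.4064 0.1828 0.0125]
scene d2 [ 10  11  31  27 661] ctr@.0125 [0.4216 0.2724 0.0125]
scene d3 [ 10  10  33  29 760] ctr@.0125 [0.4114 0.3718 0.0125]
scene d4 [ 12  14  22  20 363] ctr@.0125 [ 0.4069 -0.2757  0.0125]
side d1 [  8   9  28  29 622] ctr@.0125 [0.406  0.18   0.0125]
side d2 [  7   9  30  31 713] ctr@.0125 [0.4213 0.2699 0.0125]
side d3 [  7   9  32  34 838] ctr@.0125 [0.4105 0.3694 0.0125]
side d4 [ 11  13  23  19 345] ctr@.0125 [ 0.4073 -0.2783  0.0125]
```

{"op": "send_rows", "data": {
  "deltas": "0.06 0 0 0 -10 -40 1;0.126 0 0 20 -20 -80 1;0.126 0 0 50 -30 -120 1;0.126 0 0 80 -38 -160 1;0.126 0 0 110 -46 -190 1"
}}

```text
time: 30.35
tool_pos: [0.4332, -0.2702, 0.1484]
eef_rot: [-0.001, 0.707, -0.0, 0.707]
force: [1.1, -2.0, -0.4]
grip_width: 0.998
```

```bash
python3 - <<'E'
from h import *
camera("wrist");camera("wrist");where()
E
```

```text
t 30.45 tcp [ 0.4291 -0.268   0.1446] pan [-0.2217 -0.4524  0.1446] lip pan [-0.2061 -0.3273  0.1344] F [-0.1  1.   0.2] w 0.998 nose yaw/pitch deg [-0.1  0.4] q [-0.78  0.23  1.7  -0.    1.23 -0.78]
```

{"op": "send_rows", "data": {
  "deltas": "0 0 0 30 -5 -10 1;0 0 0 60 -9 -21 1;0 0 0 65 -9 -21 1;0 0 0 65 -9 -21 1"
}}

```text
time: 30.85
tool_pos: [0.4147, -0.279, 0.0841]
eef_rot: [0.0, 0.707, 0.0, 0.707]
force: [0.2, 0.2, -0.1]
grip_width: 1.0
```

```bash
python3 - <<'E'
from h import *
camera("wrist");snap("wrist","w30");where()
E
```

```text
t 30.95 tcp [ 0.4157 -0.28    0.0854] pan [-0.2365 -0.4626  0.0854] lip pan [-0.2212 -0.3375  0.0742] F [ 0.8 -1.  -0.5] w 0.996 nose yaw/pitch deg [ 0.  -0.1] q [-0.82  0.27  1.8   0.    1.07 -0.82]
```

View pics/w30.png

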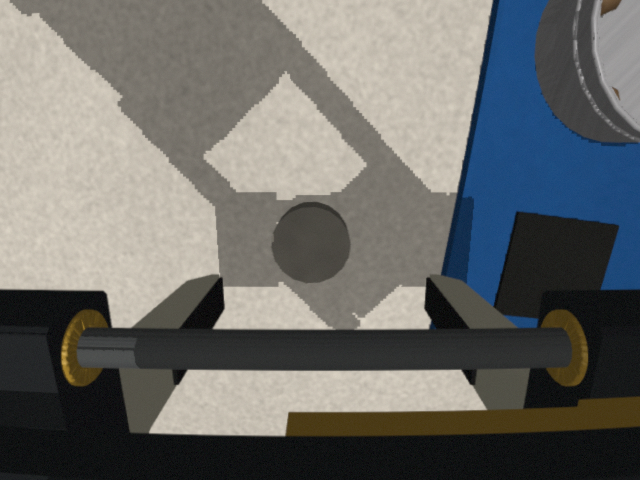

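```bash
cat >> h.py <<'E'
def disc(z,c=None,guess=None,th=95,r=60):
    """circle centre of dark disc top in wrist image near guess px -> world at z, offset from TCP"""
    ts=[monitor.sense()["tool_pos"]];c=c or camera("wrist")
    f=cv2.medianBlur(c["frame"],5).astype(int);g=guess or proj(c,[np.r_[ts[0][:2],z]])[0]
    m=(f.max(2)<th);yy,xx=np.mgrid[:480,:640];m&=(abs(xx-g[0])<r)&(abs(yy-g[1])<r)&(yy<322)
    cc=comps(m,500);s,ce,k=max(cc,key=lambda a:a[0][4])
    k=cv2.morphologyEx(k.astype(np.uint8),cv2.MORPH_OPEN,np.ones((7,7)))
    cn=max(cv2.findContours(k,cv2.RETR_EXTERNAL,cv2.CHAIN_APPROX_NONE)[0],key=cv2.contourArea)
    W=ray(c,cn.reshape(-1,2),z)[:,:2];(x,y),rad=cv2.minEnclosingCircle((W*1000).astype(np.float32))
    A=np.c_[2*W,np.ones(len(W))];sol=np.linalg.lstsq(A,(W**2).sum(1),rcond=None)[0]
    rr=np.sqrt(sol[2]+sol[0]**2+sol[1]**2)
    print("px",s,"fit centre",sol[:2].round(4),"r",rr.round(4),"enc",round(x,1),round(y,1),round(rad,1))
    return sol[:2]
def tcp():
    P=[]
    for i in range(4): P.append(monitor.sense()["tool_pos"]);camera("wrist")
    P=np.array(P);print("tcp mean",P.mean(0).round(4),"sd",P.std(0).round(4));return P.mean(0)
E
python3 - <<'E'
from h import *
t=tcp();w=disc(.025);print("offset mm",(w-t[:2])*1000)
E
```

```text
tcp mean [ 0.4155 -0.28    0.0854] sd [0.0002 0.0001 0.0001]
px [ 272  201   79   82 4977] fit centre [ 0.4053 -0.2786] r 0.027 enc 405.2 -278.4 28.3
offset mm [-10.25606856   1.41741844]
```

{"op": "send_rows", "data": {
  "deltas": "0 0 0 0 1.4 -10 1;0 0 0 30 1.4 -10 1;0 0 0 60 1.4 -10 1;0 0 0 80 1.4 -10 1;0 0 0 90 1.4 -10 1"
}}

```text
time: 31.7
tool_pos: [0.4024, -0.2768, -0.0077]
eef_rot: [0.001, 0.708, 0.001, 0.706]
force: [0.2, 0.1, 0.1]
grip_width: 1.003
```

{"op": "send_rows", "data": {
  "deltas": "0 0 0 4 0 0 1;0 0 0 8 0 0 1;0 0 0 11 0 0 1;0 0 0 11 0 0 1"
}}

```text
time: 32.1
tool_pos: [0.4041, -0.2781, -0.0169]
eef_rot: [-0.0, 0.707, -0.0, 0.707]
force: [-0.8, 0.3, 0.7]
grip_width: 1.006
```

```bash
python3 - <<'E'
from h import *
tcp();print(monitor.sense()["force"]);snap("scene","c31",(240,110,340,210),6);snap("side","s31",(360,130,480,250),5)
E
```

```text
tcp mean [ 0.4042 -0.2782 -0.0168] sd [0.     0.     0.0001]
[-0.4877127   0.05764632 -0.44923476]
```

View pics/c31.png

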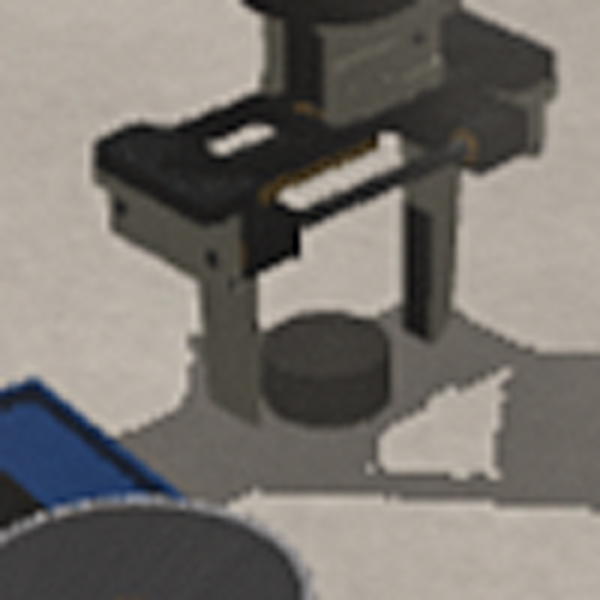

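View pics/s31.png

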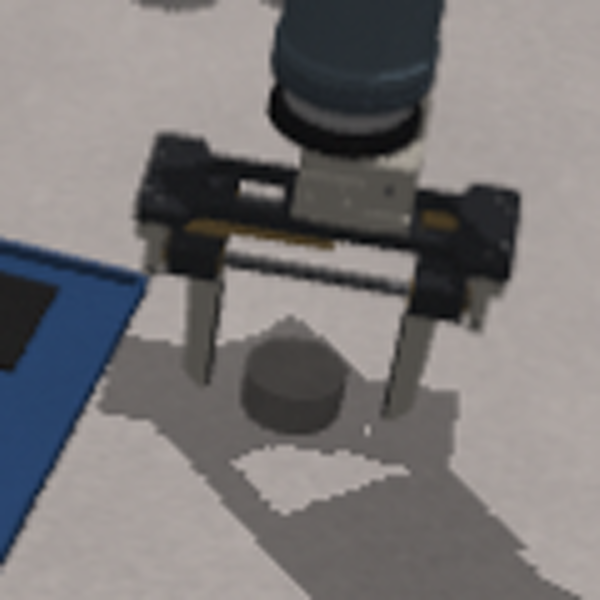

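{"op": "send_rows", "data": {
  "deltas": "0 0 0 0 0 0 -0.2;0 0 0 0 0 0 -0.2;0 0 0 0 0 0 -0.2;0 0 0 0 0 0 -0.2;0 0 0 0 0 0 -0.2",
  "newtons": 25
}}

```text
time: 32.9
tool_pos: [0.4039, -0.2779, -0.0172]
eef_rot: [-0.0, 0.707, 0.0, 0.707]
force: [0.7, -0.4, -0.3]
grip_width: 0.615
```

```bash
python3 - <<'E'
from h import *
t=tcp();print(monitor.sense()["grip_width"]);snap("wrist","w32")
E
```

```text
tcp mean [ 0.404  -0.2779 -0.0172] sd [0. 0. 0.]
0.5736487817880925
```

View pics/w32.png

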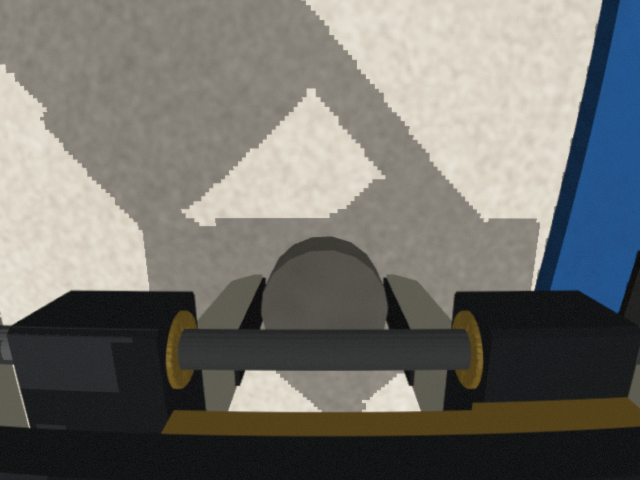

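{"op": "send_rows", "data": {
  "deltas": "0 0 0 0 0 0 -0.5;0 0 0 0 0 0 -0.5;0 0 0 -10 0 0 -0.5;0 0 0 -40 0 0 -0.5;0 0 0 -80 0 0 -0.5"
}}

```text
time: 33.65
tool_pos: [0.4023, -0.2764, 0.0625]
eef_rot: [0.001, 0.708, 0.001, 0.706]
force: [-0.0, -0.0, -1.3]
grip_width: 0.575
```

{"op": "send_rows", "data": {
  "deltas": "0 0 0 0 -5 30 -0.5;0 0 0 0 -10 75 -0.5;0 0 0 0 -18 120 -0.5;0 0 0 0 -24 165 -0.5;0 0 0 0 -24 185 -0.5"
}}

```text
time: 34.15
tool_pos: [0.5923, -0.3024, 0.0633]
eef_rot: [-0.001, 0.706, -0.0, 0.708]
force: [-0.1, -0.2, -1.8]
grip_width: 0.579
```

```bash
python3 - <<'E'
from h import *
t=tcp();print(monitor.sense()["grip_width"],monitor.sense()["force"]);snap("wrist","w33");snap("side","s33",(300,100,460,260),4)
E
```

```text
tcp mean [ 0.5916 -0.3018  0.0629] sd [0.0017 0.0004 0.0003]
0.5731622193615226 [-0.4726838  -0.60935482 -2.18017443]
```

View pics/s33.png

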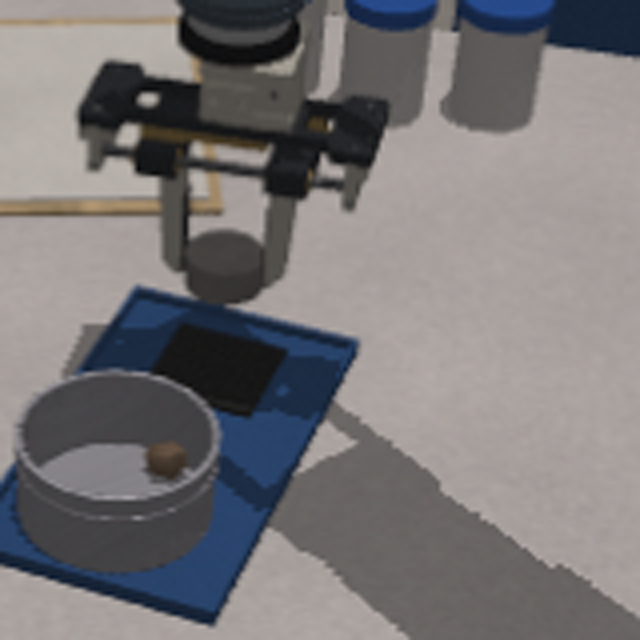

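View pics/w33.png

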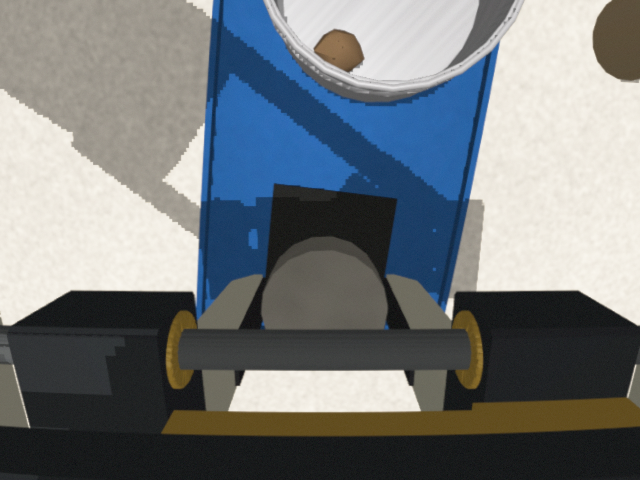

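```bash
python3 - <<'E'
from h import *
t=tcp();c=camera("wrist");q=ray(c,[(276,184),(397,198)],.008);print(q.round(4));m=q.mean(0)[:2];d=(q[1]-q[0])[:2];L=np.linalg.norm(d);d/=L;n=np.array([d[1],-d[0]]);print(L,np.degrees(np.arctan2(d[1],d[0])),"pad centre",m+n*.04)
E
```

```text
tcp mean [ 0.5875 -0.3018  0.063 ] sd [0.0002 0.0002 0.0002]
[[ 0.556  -0.2606  0.008 ]
 [ 0.6338 -0.2696  0.008 ]]
0.07832194941059181 -6.645248002608388 pad centre [ 0.59025876 -0.30483501]
```

{"op": "send_rows", "data": {
  "deltas": "0 0 0 20 -0.7 1.5 -0.5;0 0 0 45 -0.7 1.5 -0.5;0 0 0 62 -0.7 1.5 -0.5;0 0 0 69 -0.7 1.5 -0.5;0 0 0 69 -0.7 1.5 -0.5"
}}

```text
time: 35.2
tool_pos: [0.5895, -0.3022, -0.0071]
eef_rot: [0.001, 0.708, 0.0, 0.706]
force: [0.0, -0.5, -1.7]
grip_width: 0.577
```

{"op": "send_rows", "data": {
  "deltas": "0 0 0 0 0 0 -0.5;0 0 0 0 0 0 -0.5;0 0 0 1.5 0 0 -0.5;0 0 0 3 0 0 -0.5;0 0 0 3 0 0 -0.5"
}}

```text
time: 35.7
tool_pos: [0.5903, -0.3025, -0.0092]
eef_rot: [-0.0, 0.707, 0.0, 0.707]
force: [-0.4, 0.2, -1.2]
grip_width: 0.578
```

```bash
python3 - <<'E'
from h import *
t=tcp();print(monitor.sense()["force"])
E
```

```text
tcp mean [ 0.5903 -0.3025 -0.0092] sd [0. 0. 0.]
[-1.00383756 -0.32267428 -0.58789202]
```

{"op": "send_rows", "data": {
  "deltas": "0 0 0 0 0 -1 -0.5;0 0 0 0.6 0 -1 -0.5;0 0 0 1.2 0 -1 -0.5;0 0 0 1.2 0 -1 -0.5"
}}

```text
time: 36.3
tool_pos: [0.5894, -0.3026, -0.0092]
eef_rot: [-0.0, 0.707, -0.0, 0.707]
force: [-1.9, 0.9, 6.3]
grip_width: 0.573
```

```bash
python3 - <<'E'
from h import *
t=tcp();print(monitor.sense()["force"])
E
```

```text
tcp mean [ 0.5894 -0.3026 -0.0092] sd [0. 0. 0.]
[-2.76646899  1.19769598  5.90138938]
```

{"op": "send_rows", "data": {
  "deltas": "0 0 0 -0.5 0 0 0.7;0 0 0 -0.5 0 0 0.7;0 0 0 -0.5 0 0 0.7;0 0 0 -0.5 0 0 0.7;0 0 0 -0.5 0 0 0.7"
}}

```text
time: 37.0
tool_pos: [0.5893, -0.3026, -0.0101]
eef_rot: [0.0, 0.707, 0.0, 0.707]
force: [0.2, 0.1, -0.4]
grip_width: 0.844
```

{"op": "send_rows", "data": {
  "deltas": "0 0 0 -20 0 0 0.7;0 0 0 -50 0 0 0.7;0 0 0 -90 0 0 0.7;0 0 0 -110 0 0 0.7;0 0 0 -110 0 0 0.7"
}}

```text
time: 37.5
tool_pos: [0.5916, -0.3041, 0.1042]
eef_rot: [-0.002, 0.705, -0.002, 0.709]
force: [0.1, 0.1, -0.5]
grip_width: 0.847
```

```bash
python3 - <<'E'
from h import *
t=tcp();snap("wrist","w34");w=disc(.033);print((w-t[:2])*1000)
c=camera("wrist")
for n in("side","scene"): snap(n,n+"34",(180,120,440,300) if n=="scene" else (280,150,480,300),3)
E
```

```text
tcp mean [ 0.5899 -0.303   0.1012] sd [0.0011 0.0008 0.0021]
px [ 269  184  118  111 7120] fit centre [ 0.5896 -0.2989] r 0.0371 enc 589.1 -298.5 50.9
[-0.37160802  4.08596956]
```

View pics/w34.png

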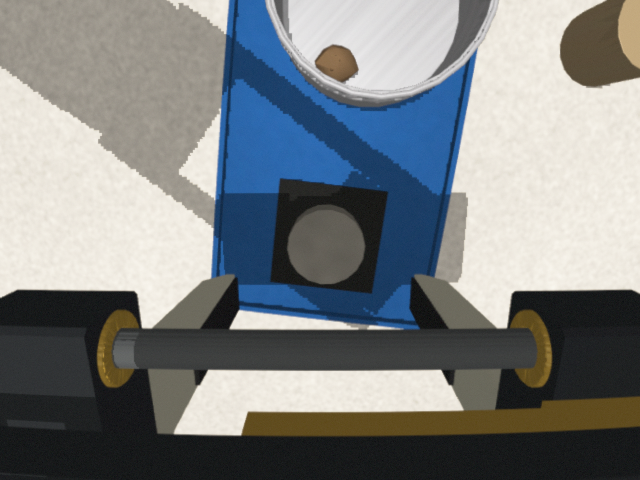

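```bash
cat >> h.py <<'E'
def circ(c,g,z,lo,hi,r=60):
    f=cv2.medianBlur(c["frame"],5).astype(int);yy,xx=np.mgrid[:480,:640]
    m=(f.max(2)>=lo)&(f.max(2)<hi)&(f.max(2)-f.min(2)<30)&(abs(xx-g[0])<r)&(abs(yy-g[1])<r)&(yy<325)
    s,ce,k=max(comps(m,300),key=lambda a:a[0][4])
    k=cv2.morphologyEx(k.astype(np.uint8),cv2.MORPH_OPEN,np.ones((5,5)))
    cn=max(cv2.findContours(k,cv2.RETR_EXTERNAL,cv2.CHAIN_APPROX_NONE)[0],key=cv2.contourArea)
    W=ray(c,cn.reshape(-1,2),z)[:,:2];sol=np.linalg.lstsq(np.c_[2*W,np.ones(len(W))],(W**2).sum(1),rcond=None)[0]
    print("px",s,"centre",sol[:2].round(4),"r",np.sqrt(sol[2]+sol[0]**2+sol[1]**2).round(4));return sol[:2]
E
python3 - <<'E'
from h import *
t=tcp();c=camera("wrist");print(c["frame"][[210,230,244,260,200,188],326].tolist())
circ(c,(326,240),.033,85,140,48)
q=ray(c,[(280,180),(387,191),(373,293),(271,281)],.008);print(q.mean(0))
E
```

```text
tcp mean [ 0.5891 -0.3024  0.0993] sd [0.0001 0.0001 0.0003]
[[95, 92, 84], [98, 95, 86], [98, 96, 87], [99, 95, 88], [25, 24, 21], [38, 37, 36]]
px [ 287  208   75   74 4345] centre [ 0.588  -0.3048] r 0.0259
[ 0.59074062 -0.30522021  0.008     ]
```

{"op": "send_rows", "data": {
  "deltas": "0 0 0 0 40 -16 1;0 0 0 0 85 -32 1;0 0 0 0 130 -49 1;0 0 0 0 175 -66 1;0 0 0 0 220 -84 1"
}}

```text
time: 38.7
tool_pos: [0.5047, -0.0811, 0.1003]
eef_rot: [0.0, 0.707, -0.0, 0.707]
force: [0.3, 0.1, -0.1]
grip_width: 1.003
```

{"op": "send_rows", "data": {
  "deltas": "0 0 0 0 45 -18 1;0 0 0 0 90 -36 1;0 0 0 0 135 -53 1;0 0 0 0 180 -70 1;0 0 0 0 225 -87 1"
}}

```text
time: 39.2
tool_pos: [0.4177, 0.144, 0.1005]
eef_rot: [0.0, 0.707, -0.0, 0.708]
force: [0.5, -0.7, -0.4]
grip_width: 1.002
```

{"op": "send_rows", "data": {
  "deltas": "0 0 0 5 30 -12 1;0 0 0 15 39 -12 1;0 0 0 15 39 -12 1;0 0 0 15 39 -12 1"
}}

```text
time: 39.6
tool_pos: [0.4068, 0.1807, 0.0849]
eef_rot: [-0.0, 0.707, -0.0, 0.707]
force: [-0.4, 0.1, 0.4]
grip_width: 1.001
```

```bash
python3 - <<'E'
from h import *
t=tcp();w=disc(.025);print((w-t[:2])*1000);snap("wrist","w35")
E
```

```text
tcp mean [0.4071 0.1804 0.0851] sd [0.0002 0.0002 0.0001]
px [ 283  203   78   82 5009] fit centre [0.4043 0.1804] r 0.0271 enc 404.3 180.6 28.4
[-2.81787634 -0.02225526]
```

View pics/w35.png

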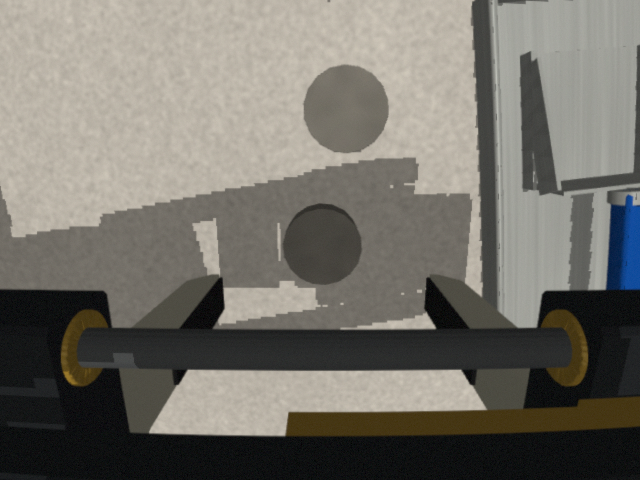

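{"op": "send_rows", "data": {
  "deltas": "0 0 0 30 0.7 -2.5 1;0 0 0 60 0.7 -2.5 1;0 0 0 85 0.7 -2.5 1;0 0 0 98 0.7 -2.5 1;0 0 0 102 0.7 -2.5 1"
}}

```text
time: 40.4
tool_pos: [0.4029, 0.1815, -0.0182]
eef_rot: [0.0, 0.708, -0.0, 0.706]
force: [-0.3, 0.4, 0.5]
grip_width: 0.998
```

{"op": "send_rows", "data": {
  "deltas": "0 0 0 0 0 0 1;0 0 0 0 0 0 1;0 0 0 0 0 0 -0.5;0 0 0 0 0 0 -0.5;0 0 0 0 0 0 -0.5"
}}

```text
time: 40.9
tool_pos: [0.4043, 0.1822, -0.0164]
eef_rot: [0.0, 0.707, 0.0, 0.708]
force: [0.0, 0.9, 0.3]
grip_width: 0.789
```

{"op": "send_rows", "data": {
  "deltas": "0 0 0 0 0 0 -0.5;0 0 0 0 0 0 -0.5;0 0 0 0 0 0 -0.5;0 0 0 0 0 0 -0.5;0 0 0 0 0 0 -0.5"
}}

```text
time: 41.4
tool_pos: [0.4041, 0.1822, -0.0168]
eef_rot: [0.0, 0.707, 0.0, 0.707]
force: [0.5, 0.6, 1.7]
grip_width: 0.576
```

```bash
python3 - <<'E'
from h import *
t=tcp();print(monitor.sense()["grip_width"]);snap("side","s36",(200,200,440,460),2)
E
```

```text
tcp mean [ 0.4041  0.1822 -0.0168] sd [0. 0. 0.]
0.5749748325813673
```

View pics/s36.png

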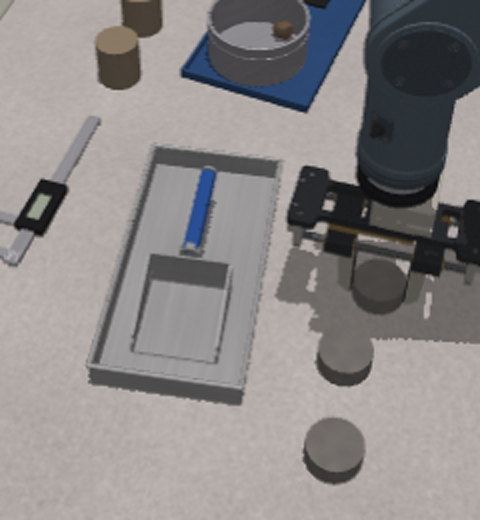

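{"op": "send_rows", "data": {
  "deltas": "0 0 0 -10 0 0 -0.5;0 0 0 -40 0 0 -0.5;0 0 0 -80 0 0 -0.5;0 0 0 -120 0 0 -0.5;0 0 0 -125 -30 12 -0.5"
}}

```text
time: 42.15
tool_pos: [0.4175, 0.1544, 0.1129]
eef_rot: [-0.001, 0.705, 0.002, 0.71]
force: [1.4, -0.5, -1.0]
grip_width: 0.576
```

{"op": "send_rows", "data": {
  "deltas": "0 0 0 0 -45 18 -0.5;0 0 0 0 -90 36 -0.5;0 0 0 0 -135 53 -0.5;0 0 0 0 -180 70 -0.5;0 0 0 0 -225 87 -0.5"
}}

```text
time: 42.65
tool_pos: [0.5026, -0.0745, 0.1084]
eef_rot: [0.0, 0.707, 0.0, 0.707]
force: [1.3, -0.1, -1.0]
grip_width: 0.578
```

{"op": "send_rows", "data": {
  "deltas": "0 0 0 0 -45 18 -0.5;0 0 0 0 -90 36 -0.5;0 0 0 0 -135 52 -0.5;0 0 0 0 -180 70 -0.5;0 0 0 0 -215 82 -0.5"
}}

```text
time: 43.15
tool_pos: [0.585, -0.2905, 0.108]
eef_rot: [0.0, 0.707, -0.0, 0.707]
force: [-0.1, 0.2, -0.7]
grip_width: 0.569
```

```bash
python3 - <<'E'
from h import *
camera("side");camera("side");t=tcp();print("need mm z,y,x:",(.5894-t[0])*1000,(-.3015-t[1])*1000,(t[2]-.0162)*1000,monitor.sense()["grip_width"])
E
```

```text
tcp mean [ 0.5844 -0.2895  0.1074] sd [0.0005 0.0023 0.0001]
need mm z,y,x: 5.049518579073098 -12.006664880015784 91.24566759796967 0.5760088107585578
```

{"op": "send_rows", "data": {
  "deltas": "0 0 0 0 -11 5 -0.5;0 0 0 20 -11 5 -0.5;0 0 0 45 -11 5 -0.5;0 0 0 65 -11 5 -0.5;0 0 0 75 -11 5 -0.5"
}}

```text
time: 43.95
tool_pos: [0.5891, -0.2977, 0.0314]
eef_rot: [0.0, 0.708, 0.001, 0.706]
force: [-0.7, 0.2, -1.1]
grip_width: 0.575
```

```bash
python3 - <<'E'
from h import *
camera("side");camera("side");camera("side");t=tcp();print("need mm z,y,x:",(.5894-t[0])*1000,(-.3015-t[1])*1000,(t[2]-.0162)*1000,monitor.sense()["grip_width"])
E
```

```text
tcp mean [ 0.5905 -0.299   0.034 ] sd [0.0004 0.0004 0.0006]
need mm z,y,x: -1.1020280213008826 -2.45023198150901 17.828926145178585 0.5767458360153515
```

{"op": "send_rows", "data": {
  "deltas": "0 0 0 4 -2.3 -1.1 -0.5;0 0 0 8 -2.3 -1.1 -0.5;0 0 0 12 -2.3 -1.1 -0.5;0 0 0 15 -2.3 -1.1 -0.5;0 0 0 15 -2.3 -1.1 -0.5"
}}

```text
time: 44.8
tool_pos: [0.5883, -0.3008, 0.0172]
eef_rot: [0.0, 0.708, 0.0, 0.707]
force: [-0.5, -0.3, -1.7]
grip_width: 0.573
```

```bash
python3 - <<'E'
from h import *
camera("side");camera("side");camera("side");t=tcp();print("need mm z,y,x:",(.5894-t[0])*1000,(-.3015-t[1])*1000,(t[2]-.0162)*1000,monitor.sense()["force"])
E
```

```text
tcp mean [ 0.5889 -0.3012  0.0182] sd [0.     0.     0.0001]
need mm z,y,x: 0.518760129804674 -0.28425815101867924 1.9992902923988662 [ 1.12794485  0.06832602 -2.20419753]
```

{"op": "send_rows", "data": {
  "deltas": "0 0 0 1 -0.3 0.5 -0.5;0 0 0 2 -0.3 0.5 -0.5;0 0 0 2.6 -0.3 0.5 -0.5;0 0 0 2.6 -0.3 0.5 -0.5"
}}

```text
time: 45.55
tool_pos: [0.5895, -0.3016, 0.0163]
eef_rot: [-0.0, 0.707, -0.0, 0.707]
force: [-1.9, 1.8, 4.6]
grip_width: 0.575
```

```bash
python3 - <<'E'
from h import *
t=tcp();print(monitor.sense()["force"])
E
```

```text
tcp mean [ 0.5894 -0.3016  0.0162] sd [0. 0. 0.]
[-2.39507091  1.92668055  5.66802502]
```

{"op": "send_rows", "data": {
  "deltas": "0 0 0 -0.5 0 0 0.7;0 0 0 -0.5 0 0 0.7;0 0 0 -0.5 0 0 0.7;0 0 0 -0.5 0 0 0.7;0 0 0 -0.5 0 0 0.7"
}}

```text
time: 46.25
tool_pos: [0.5892, -0.3014, 0.0157]
eef_rot: [0.0, 0.707, 0.0, 0.707]
force: [0.7, -0.7, 0.0]
grip_width: 0.85
```

{"op": "send_rows", "data": {
  "deltas": "0 0 0 -20 0 0 0.7;0 0 0 -45 0 0 0.7;0 0 0 -70 0 0 0.7;0 0 0 -85 0 0 0.7;0 0 0 -85 0 0 0.7"
}}

```text
time: 46.75
tool_pos: [0.5908, -0.3025, 0.1039]
eef_rot: [-0.001, 0.706, -0.001, 0.709]
force: [0.0, -0.4, 0.7]
grip_width: 0.849
```

```bash
python3 - <<'E'
from h import *
camera("side");camera("side");t=tcp();snap("wrist","w37");snap("side","s37");snap("scene","c37")
E
```

```text
tcp mean [ 0.5887 -0.3011  0.0998] sd [0.0003 0.0002 0.0005]
```

View pics/w37.png

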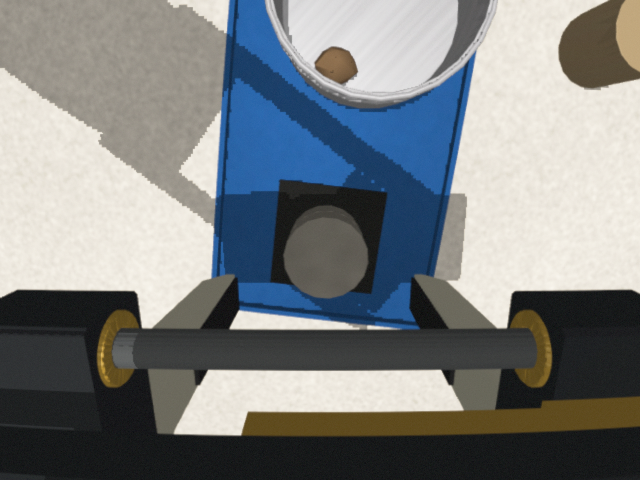

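View pics/s37.png

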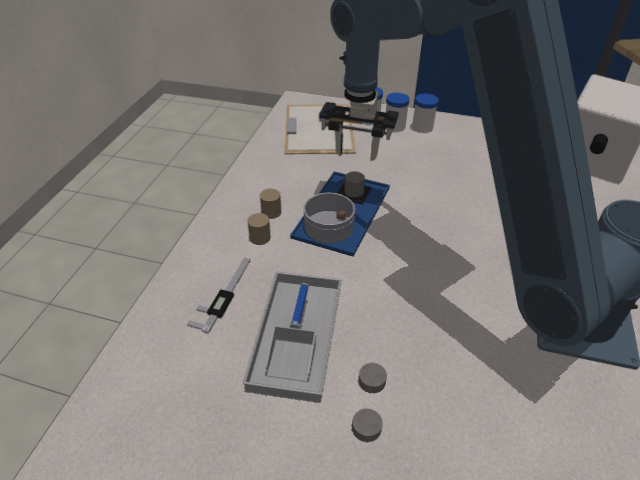

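View pics/c37.png

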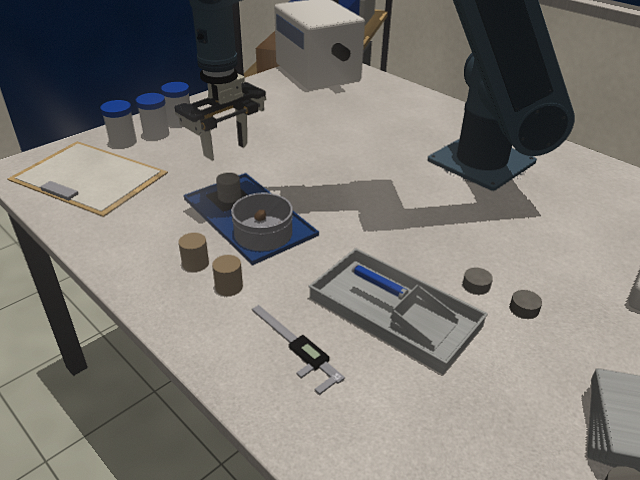

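{"op": "send_rows", "data": {
  "deltas": "0 0 0 -5 40 -16 1;0 0 0 -5 85 -32 1;0 0 0 -5 130 -47 1;0 0 0 -5 175 -62 1;0 0 0 -5 220 -77 1"
}}

```text
time: 47.7
tool_pos: [0.5114, -0.0799, 0.1058]
eef_rot: [0.0, 0.707, -0.0, 0.707]
force: [1.2, 0.5, -0.1]
grip_width: 1.0
```

{"op": "send_rows", "data": {
  "deltas": "0 0 0 0 45 -15 1;0 0 0 0 90 -30 1;0 0 0 0 135 -45 1;0 0 0 0 180 -60 1;0 0 0 0 226 -75 1"
}}

```text
time: 48.2
tool_pos: [0.4365, 0.1461, 0.1061]
eef_rot: [0.0, 0.707, -0.0, 0.707]
force: [0.4, 0.4, 0.2]
grip_width: 0.998
```

{"op": "send_rows", "data": {
  "deltas": "0 0 0 5 45 -10 1;0 0 0 15 90 -17 1;0 0 0 20 124 -17 1;0 0 0 20 124 -17 1;0 0 0 20 124 -17 1"
}}

```text
time: 48.7
tool_pos: [0.4198, 0.2689, 0.0857]
eef_rot: [-0.001, 0.707, 0.001, 0.707]
force: [-0.6, -0.6, 0.2]
grip_width: 1.002
```

```bash
python3 - <<'E'
from h import *
camera("side");t=tcp();w=disc(.025);print((w-t[:2])*1000);snap("wrist","w38")
E
```

```text
tcp mean [0.4204 0.2676 0.086 ] sd [0.0002 0.0003 0.0001]
px [ 285  199   79   82 5014] fit centre [0.4195 0.2698] r 0.0272 enc 419.4 269.9 28.3
[-0.95081128  2.18452092]
```

View pics/w38.png

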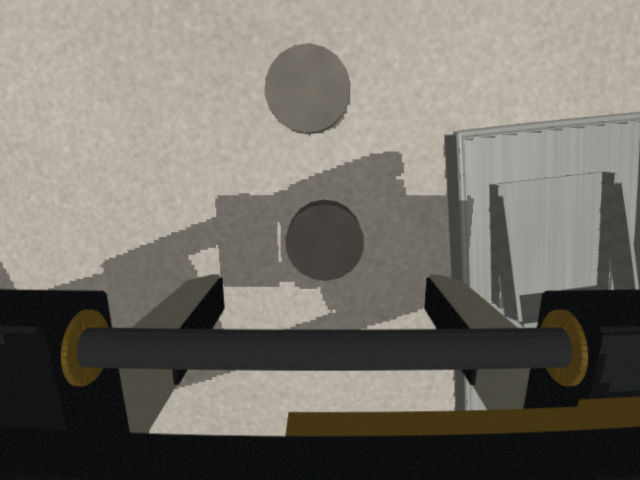

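{"op": "send_rows", "data": {
  "deltas": "0 0 0 30 2.2 -1 1;0 0 0 60 2.2 -1 1;0 0 0 85 2.2 -1 1;0 0 0 98 2.2 -1 1;0 0 0 103 2.2 -1 1"
}}

```text
time: 49.55
tool_pos: [0.4184, 0.2698, -0.0184]
eef_rot: [0.0, 0.708, -0.001, 0.706]
force: [0.3, 0.5, -0.1]
grip_width: 0.998
```

{"op": "send_rows", "data": {
  "deltas": "0 0 0 0 0 0 1;0 0 0 0 0 0 1;0 0 0 0 0 0 -0.5;0 0 0 0 0 0 -0.5;0 0 0 0 0 0 -0.5"
}}

```text
time: 50.05
tool_pos: [0.4196, 0.2709, -0.0165]
eef_rot: [0.0, 0.707, 0.0, 0.707]
force: [1.1, 0.4, 0.5]
grip_width: 0.791
```

{"op": "send_rows", "data": {
  "deltas": "0 0 0 0 0 0 -0.5;0 0 0 0 0 0 -0.5;0 0 0 0 0 0 -0.5;0 0 0 0 0 0 -0.5;0 0 0 0 0 0 -0.5"
}}

```text
time: 50.55
tool_pos: [0.4195, 0.2708, -0.0169]
eef_rot: [0.0, 0.707, 0.0, 0.707]
force: [0.0, -0.2, 2.1]
grip_width: 0.577
```

```bash
python3 - <<'E'
from h import *
t=tcp();print(monitor.sense()["grip_width"])
E
```

```text
tcp mean [ 0.4195  0.2708 -0.0169] sd [0. 0. 0.]
0.5751389916777583
```

{"op": "send_rows", "data": {
  "deltas": "0 0 0 -10 0 0 -0.5;0 0 0 -45 0 0 -0.5;0 0 0 -90 0 0 -0.5;0 0 0 -130 0 0 -0.5;0 0 0 -145 -25 8 -0.5"
}}

```text
time: 51.25
tool_pos: [0.4286, 0.248, 0.1326]
eef_rot: [0.0, 0.705, 0.002, 0.709]
force: [1.2, 0.3, -0.9]
grip_width: 0.577
```

{"op": "send_rows", "data": {
  "deltas": "0 0 0 0 -45 13 -0.5;0 0 0 0 -90 27 -0.5;0 0 0 0 -135 41 -0.5;0 0 0 0 -180 55 -0.5;0 0 0 0 -225 69 -0.5"
}}

```text
time: 51.75
tool_pos: [0.496, 0.0191, 0.1284]
eef_rot: [0.0, 0.707, 0.0, 0.707]
force: [1.2, 1.4, -1.4]
grip_width: 0.576
```

{"op": "send_rows", "data": {
  "deltas": "0 0 0 0 -45 13 -0.5;0 0 0 0 -90 27 -0.5;0 0 0 0 -135 41 -0.5;0 0 0 0 -180 55 -0.5;0 0 0 0 -225 69 -0.5"
}}

```text
time: 52.25
tool_pos: [0.565, -0.2059, 0.1282]
eef_rot: [0.0, 0.707, 0.0, 0.707]
force: [0.8, -0.1, -1.6]
grip_width: 0.576
```

```bash
python3 - <<'E'
from h import *
camera("side");camera("side");camera("side");t=tcp();print("need mm z,y,x:",(.5894-t[0])*1000,(-.3023-t[1])*1000,(t[2]-.0411)*1000,monitor.sense()["grip_width"])
E
```

```text
tcp mean [ 0.5646 -0.2047  0.1276] sd [0.0003 0.0015 0.0001]
need mm z,y,x: 24.778812182564725 -97.61471192084566 86.49670971985523 0.5697947714821094
```

{"op": "send_rows", "data": {
  "deltas": "0 0 0 0 -45 12 -0.5;0 0 0 0 -85 24 -0.5;0 0 0 10 -96 25 -0.5;0 0 0 35 -96 25 -0.5;0 0 0 55 -96 25 -0.5"
}}

```text
time: 53.1
tool_pos: [0.5898, -0.2987, 0.0719]
eef_rot: [0.0, 0.707, 0.001, 0.707]
force: [-0.2, 0.4, -3.1]
grip_width: 0.575
```

```bash
python3 - <<'E'
from h import *
camera("side");camera("side");camera("side");t=tcp();print("need mm z,y,x:",(.5894-t[0])*1000,(-.3023-t[1])*1000,(t[2]-.0411)*1000,monitor.sense()["grip_width"])
E
```

```text
tcp mean [ 0.5902 -0.2989  0.0733] sd [0.0008 0.0008 0.0012]
need mm z,y,x: -0.83520199712106 -3.386008913295435 32.183097575378945 0.5734327918201845
```

{"op": "send_rows", "data": {
  "deltas": "0 0 0 8 -3.3 -0.8 -0.5;0 0 0 18 -3.3 -0.8 -0.5;0 0 0 25 -3.3 -0.8 -0.5;0 0 0 28 -3.3 -0.8 -0.5;0 0 0 28 -3.3 -0.8 -0.5"
}}

```text
time: 53.95
tool_pos: [0.5889, -0.3032, 0.0439]
eef_rot: [0.0, 0.708, 0.0, 0.707]
force: [-0.1, 0.2, -1.8]
grip_width: 0.574
```

```bash
python3 - <<'E'
from h import *
camera("side");camera("side");camera("side");t=tcp();print("need mm z,y,x:",(.5894-t[0])*1000,(-.3023-t[1])*1000,(t[2]-.0411)*1000,monitor.sense()["force"])
snap("scene","c39",(180,90,300,230),5)
E
```

```text
tcp mean [ 0.5897 -0.3038  0.0453] sd [0.     0.     0.0001]
need mm z,y,x: -0.29830904484273724 1.4566589896125581 4.213050170139045 [ 0.77393389 -1.8640034  -0.76732853]
```

View pics/c39.png

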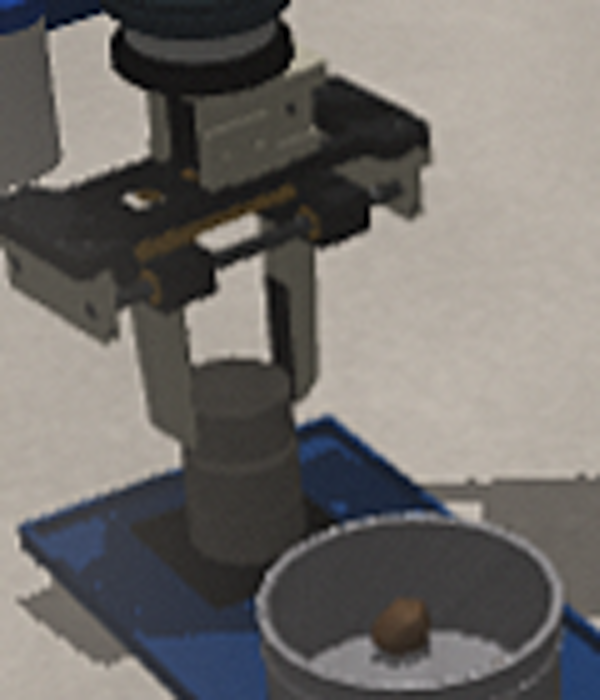

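{"op": "send_rows", "data": {
  "deltas": "0 0 0 0 1.4 -0.3 -0.5;0 0 0 2 1.4 -0.3 -0.5;0 0 0 4 1.4 -0.3 -0.5;0 0 0 4.8 1.4 -0.3 -0.5;0 0 0 4.8 1.4 -0.3 -0.5"
}}

```text
time: 54.85
tool_pos: [0.5892, -0.3022, 0.0411]
eef_rot: [-0.0, 0.707, -0.0, 0.707]
force: [-2.1, 1.5, 5.3]
grip_width: 0.578
```

```bash
python3 - <<'E'
from h import *
t=tcp();print(monitor.sense()["force"])
E
```

```text
tcp mean [ 0.5892 -0.3022  0.0411] sd [0. 0. 0.]
[-1.72443243  2.47059077  4.73400548]
```

{"op": "send_rows", "data": {
  "deltas": "0 0 0 -0.5 0 0 0.7;0 0 0 -0.5 0 0 0.7;0 0 0 -0.5 0 0 0.7;0 0 0 -0.5 0 0 0.7;0 0 0 -0.5 0 0 0.7"
}}

```text
time: 55.55
tool_pos: [0.5891, -0.3022, 0.0405]
eef_rot: [0.0, 0.707, 0.0, 0.707]
force: [0.1, -1.0, -0.2]
grip_width: 0.843
```

{"op": "send_rows", "data": {
  "deltas": "0 0 0 -20 0 0 0.7;0 0 0 -45 0 0 0.7;0 0 0 -70 0 0 0.7;0 0 0 -90 0 0 0.7;0 0 0 -95 0 0 0.7"
}}

```text
time: 56.05
tool_pos: [0.5905, -0.3031, 0.1386]
eef_rot: [-0.001, 0.706, -0.001, 0.708]
force: [0.2, 0.1, 0.8]
grip_width: 0.849
```

```bash
python3 - <<'E'
from h import *
camera("side");camera("side");t=tcp();snap("wrist","w40");snap("side","s40");snap("scene","c40",(180,90,300,230),5)
E
```

```text
tcp mean [ 0.5889 -0.302   0.1349] sd [0.0004 0.0003 0.0009]
```

View pics/s40.png

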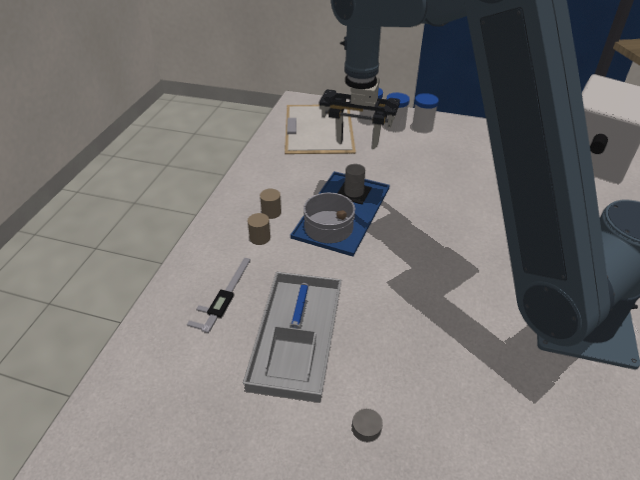

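View pics/c40.png

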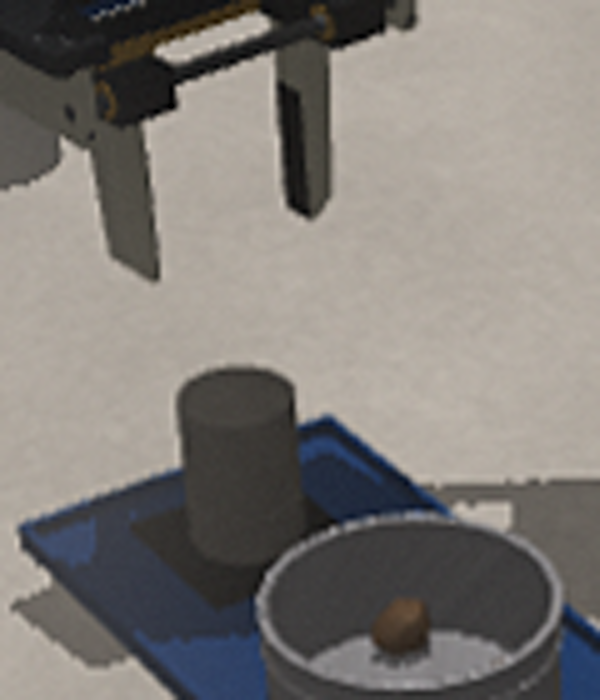

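{"op": "send_rows", "data": {
  "deltas": "0 0 0 0 40 -11 1;0 0 0 0 85 -23 1;0 0 0 0 130 -35 1;0 0 0 0 176 -47 1;0 0 0 0 222 -59 1"
}}

```text
time: 57.0
tool_pos: [0.5293, -0.0785, 0.1354]
eef_rot: [0.0, 0.707, -0.0, 0.707]
force: [-0.1, 0.2, 0.1]
grip_width: 0.996
```

{"op": "send_rows", "data": {
  "deltas": "0 0 0 0 45 -13 1;0 0 0 0 91 -26 1;0 0 0 0 137 -39 1;0 0 0 0 183 -52 1;0 0 0 0 228 -66 1"
}}

```text
time: 57.5
tool_pos: [0.4634, 0.1495, 0.1356]
eef_rot: [0.0, 0.707, -0.0, 0.707]
force: [-0.0, 0.7, -0.9]
grip_width: 1.001
```

{"op": "send_rows", "data": {
  "deltas": "0 0 0 5 45 -12 1;0 0 0 15 90 -24 1;0 0 0 30 135 -36 1;0 0 0 40 180 -48 1;0 0 0 48 219 -54 1"
}}

```text
time: 58.0
tool_pos: [0.4084, 0.3688, 0.0867]
eef_rot: [-0.001, 0.708, 0.0, 0.707]
force: [1.3, -0.1, -0.8]
grip_width: 0.996
```

```bash
python3 - <<'E'
from h import *
camera("side");camera("side");t=tcp();w=disc(.025);print((w-t[:2])*1000);snap("wrist","w41")
E
```

```text
tcp mean [0.409  0.3682 0.0868] sd [0.0007 0.0016 0.0004]
px [ 285  197   79   82 5035] fit centre [0.409  0.3695] r 0.0273 enc 409.5 369.7 28.4
[-0.06258577  1.35006927]
```

View pics/w41.png

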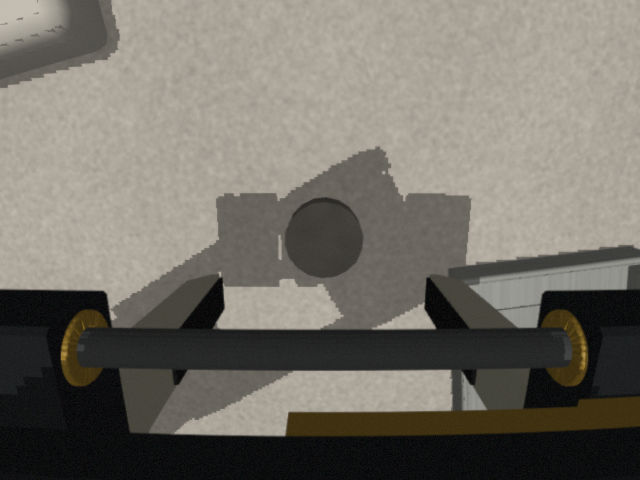

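```bash
python3 - <<'E'
from h import *
t=tcp();w=disc(.025);print((w-t[:2])*1000)
E
```

```text
tcp mean [0.4108 0.3658 0.0881] sd [0.     0.0001 0.    ]
px [ 284  197   80   82 5031] fit centre [0.4089 0.3695] r 0.0273 enc 408.9 369.5 28.5
[-1.90949903  3.71999718]
```

{"op": "send_rows", "data": {
  "deltas": "0 0 0 30 3.5 -2 1;0 0 0 60 3.5 -2 1;0 0 0 85 3.5 -2 1;0 0 0 99 3.5 -2 1;0 0 0 105 3.5 -2 1"
}}

```text
time: 59.15
tool_pos: [0.4073, 0.3694, -0.0189]
eef_rot: [-0.0, 0.708, -0.001, 0.706]
force: [-1.0, 0.5, -0.1]
grip_width: 0.999
```

{"op": "send_rows", "data": {
  "deltas": "0 0 0 0 0 0 1;0 0 0 0 0 0 1;0 0 0 0 0 0 -0.5;0 0 0 0 0 0 -0.5;0 0 0 0 0 0 -0.5"
}}

```text
time: 59.65
tool_pos: [0.4086, 0.3706, -0.0167]
eef_rot: [0.0, 0.707, 0.0, 0.707]
force: [-0.4, 0.3, 0.2]
grip_width: 0.79
```

{"op": "send_rows", "data": {
  "deltas": "0 0 0 0 0 0 -0.5;0 0 0 0 0 0 -0.5;0 0 0 0 0 0 -0.5;0 0 0 0 0 0 -0.5;0 0 0 0 0 0 -0.5"
}}

```text
time: 60.15
tool_pos: [0.4084, 0.3704, -0.0172]
eef_rot: [0.0, 0.707, 0.0, 0.707]
force: [0.4, 0.2, 1.9]
grip_width: 0.573
```

```bash
python3 - <<'E'
from h import *
t=tcp();print(monitor.sense()["grip_width"])
E
```

```text
tcp mean [ 0.4084  0.3704 -0.0172] sd [0. 0. 0.]
0.5723466809758175
```

{"op": "send_rows", "data": {
  "deltas": "0 0 0 -10 0 0 -0.5;0 0 0 -50 0 0 -0.5;0 0 0 -100 0 0 -0.5;0 0 0 -145 0 0 -0.5;0 0 0 -165 -25 7 -0.5"
}}

```text
time: 60.85
tool_pos: [0.4162, 0.3481, 0.1527]
eef_rot: [0.001, 0.705, 0.003, 0.709]
force: [0.9, -0.0, -2.1]
grip_width: 0.574
```

{"op": "send_rows", "data": {
  "deltas": "0 0 0 0 -45 12 -0.5;0 0 0 0 -90 24 -0.5;0 0 0 0 -135 36 -0.5;0 0 0 0 -180 48 -0.5;0 0 0 0 -225 60 -0.5"
}}

```text
time: 61.35
tool_pos: [0.4746, 0.1187, 0.148]
eef_rot: [-0.0, 0.707, 0.0, 0.707]
force: [1.4, 0.0, -1.6]
grip_width: 0.573
```

{"op": "send_rows", "data": {
  "deltas": "0 0 0 0 -45 12 -0.5;0 0 0 0 -90 24 -0.5;0 0 0 0 -135 37 -0.5;0 0 0 0 -180 50 -0.5;0 0 0 0 -225 62 -0.5"
}}

```text
time: 61.85
tool_pos: [0.5369, -0.1063, 0.148]
eef_rot: [0.0, 0.707, 0.0, 0.707]
force: [1.1, 0.6, -1.5]
grip_width: 0.576
```

{"op": "send_rows", "data": {
  "deltas": "0 0 0 0 -45 12 -0.5;0 0 0 0 -90 24 -0.5;0 0 0 0 -135 36 -0.5;0 0 0 0 -170 45 -0.5;0 0 0 0 -190 50 -0.5"
}}

```text
time: 62.35
tool_pos: [0.5868, -0.2977, 0.1473]
eef_rot: [0.001, 0.707, -0.001, 0.707]
force: [-0.6, 0.5, -1.2]
grip_width: 0.572
```

```bash
python3 - <<'E'
from h import *
for i in range(6): camera("side")
t=tcp();print("need mm z,y,x:",(.5893-t[0])*1000,(-.3024-t[1])*1000,(t[2]-.0658)*1000,monitor.sense()["grip_width"])
E
```

```text
tcp mean [ 0.587  -0.2931  0.1479] sd [0.0002 0.0001 0.0002]
need mm z,y,x: 2.3404729339585595 -9.256898112064205 82.08469137178403 0.5756308748629574
```

{"op": "send_rows", "data": {
  "deltas": "0 0 0 5 -8.5 1.5 -0.5;0 0 0 25 -8.5 1.5 -0.5;0 0 0 45 -8.5 1.5 -0.5;0 0 0 60 -8.5 1.5 -0.5;0 0 0 65 -8.5 1.5 -0.5"
}}

```text
time: 63.35
tool_pos: [0.5875, -0.3027, 0.0803]
eef_rot: [0.001, 0.708, 0.001, 0.706]
force: [-0.2, 0.8, -1.7]
grip_width: 0.572
```

```bash
python3 - <<'E'
from h import *
for i in range(6): camera("side")
t=tcp();print("need mm z,y,x:",(.5893-t[0])*1000,(-.3024-t[1])*1000,(t[2]-.0658)*1000,monitor.sense()["grip_width"])
E
```

```text
tcp mean [ 0.5892 -0.3036  0.0837] sd [0.0001 0.0001 0.0001]
need mm z,y,x: 0.0845006650285196 1.2048266309275801 17.9364194457049 0.5736673087940424
```

{"op": "send_rows", "data": {
  "deltas": "0 0 0 5 1.2 0 -0.5;0 0 0 10 1.2 0 -0.5;0 0 0 13 1.2 0 -0.5;0 0 0 15 1.2 0 -0.5;0 0 0 15 1.2 0 -0.5"
}}

```text
time: 64.35
tool_pos: [0.5884, -0.3018, 0.067]
eef_rot: [0.0, 0.707, 0.0, 0.707]
force: [-0.2, 0.7, -1.8]
grip_width: 0.577
```

```bash
python3 - <<'E'
from h import *
for i in range(6): camera("side")
t=tcp();print("need mm z,y,x:",(.5893-t[0])*1000,(-.3024-t[1])*1000,(t[2]-.0658)*1000,monitor.sense()["force"])
snap("scene","c42",(180,90,300,230),5)
E
```

```text
tcp mean [ 0.5888 -0.302   0.0679] sd [0. 0. 0.]
need mm z,y,x: 0.5468221804630913 -0.3561371687029191 2.0823001193144286 [ 0.56429774 -0.3707638  -1.62687386]
```

View pics/c42.png

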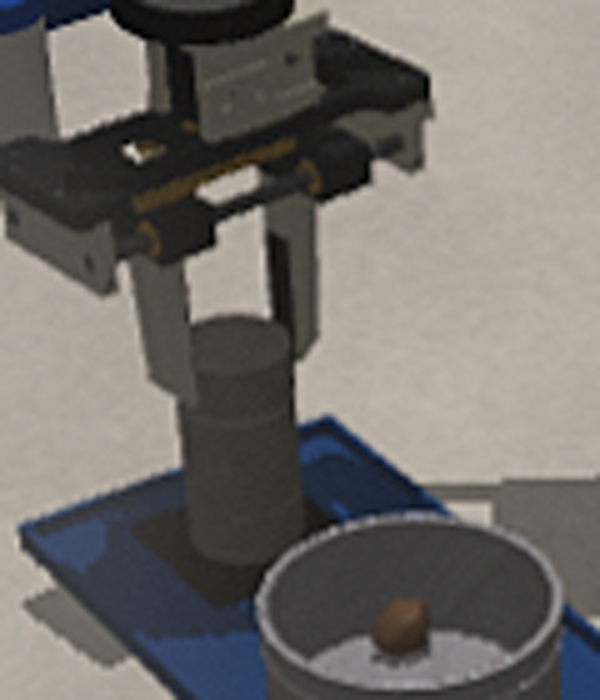

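{"op": "send_rows", "data": {
  "deltas": "0 0 0 1 -0.4 0.5 -0.5;0 0 0 2 -0.4 0.5 -0.5;0 0 0 2.6 -0.4 0.5 -0.5;0 0 0 2.6 -0.4 0.5 -0.5;0 0 0 2.6 -0.4 0.5 -0.5"
}}

```text
time: 65.4
tool_pos: [0.5893, -0.3025, 0.0658]
eef_rot: [-0.0, 0.707, -0.0, 0.707]
force: [-1.8, 0.8, 5.9]
grip_width: 0.578
```

```bash
python3 - <<'E'
from h import *
t=tcp();print(monitor.sense()["force"])
E
```

```text
tcp mean [ 0.5893 -0.3025  0.0658] sd [0. 0. 0.]
[-0.89997373  1.4007174   4.92923269]
```

{"op": "send_rows", "data": {
  "deltas": "0 0 0 -0.5 0 0 0.7;0 0 0 -0.5 0 0 0.7;0 0 0 -0.5 0 0 0.7;0 0 0 -0.5 0 0 0.7;0 0 0 -0.5 0 0 0.7"
}}

```text
time: 66.1
tool_pos: [0.5891, -0.3023, 0.0653]
eef_rot: [0.0, 0.707, 0.0, 0.707]
force: [-0.4, 0.6, 0.4]
grip_width: 0.849
```

{"op": "send_rows", "data": {
  "deltas": "0 0 0 -20 0 0 0.7;0 0 0 -45 0 0 0.7;0 0 0 -80 0 0 0.7;0 0 0 -120 0 0 0.7;0 0 0 -150 0 0 0.7"
}}

```text
time: 66.6
tool_pos: [0.5896, -0.3027, 0.2182]
eef_rot: [-0.0, 0.706, -0.0, 0.708]
force: [0.6, -0.5, 0.6]
grip_width: 0.846
```

```bash
python3 - <<'E'
from h import *
for i in range(6): camera("side")
t=tcp();snap("wrist","w43");snap("side","s43");c=snap("side","s43z",(320,150,400,260),6);snap("scene","c43");snap("scene","c43z",(180,130,300,250),5)
E
```

```text
tcp mean [ 0.5884 -0.3019  0.2137] sd [0.0001 0.     0.0001]
```

View pics/s43.png

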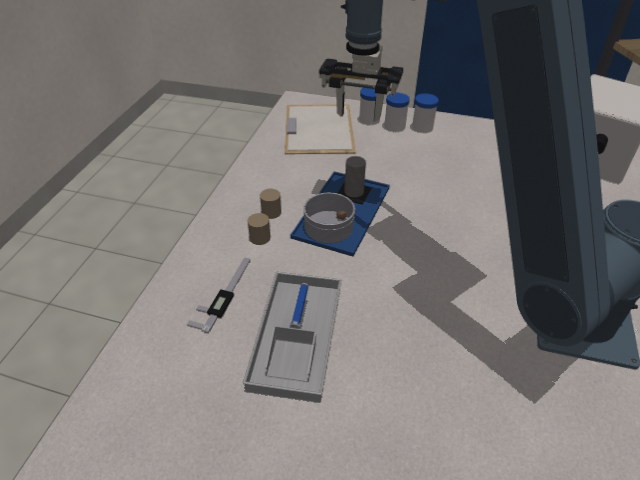

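View pics/c43z.png

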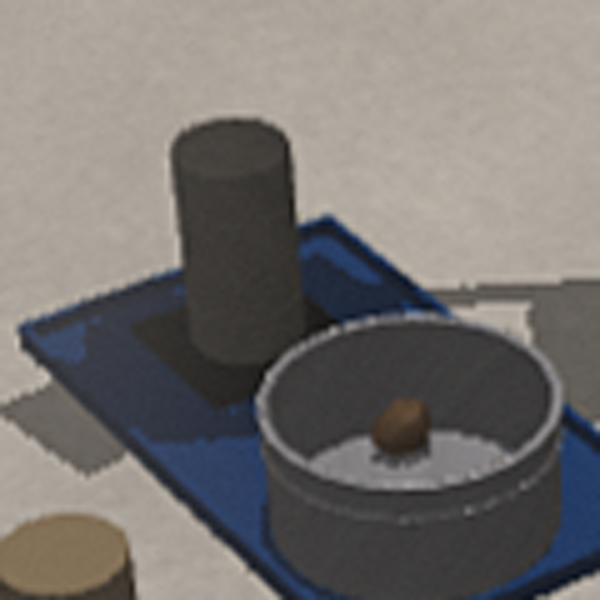

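View pics/w43.png

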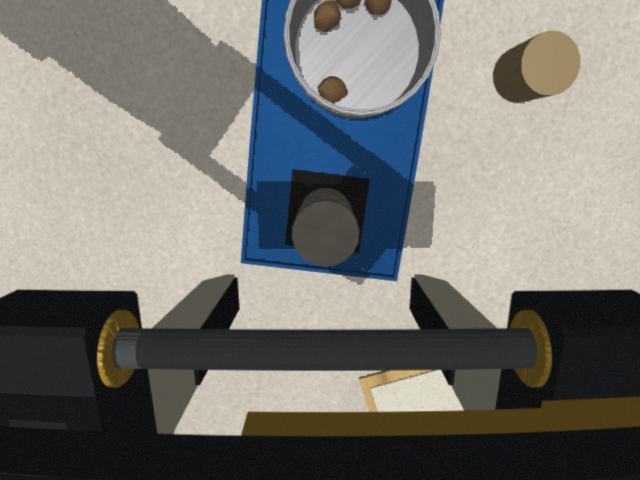

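View pics/s43z.png

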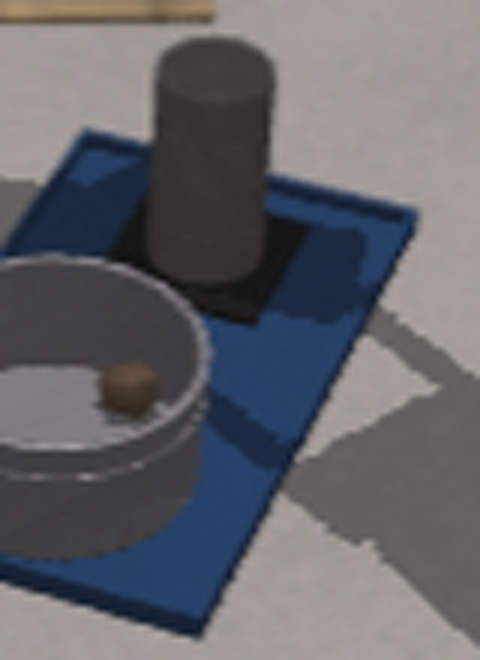

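View pics/c43.png

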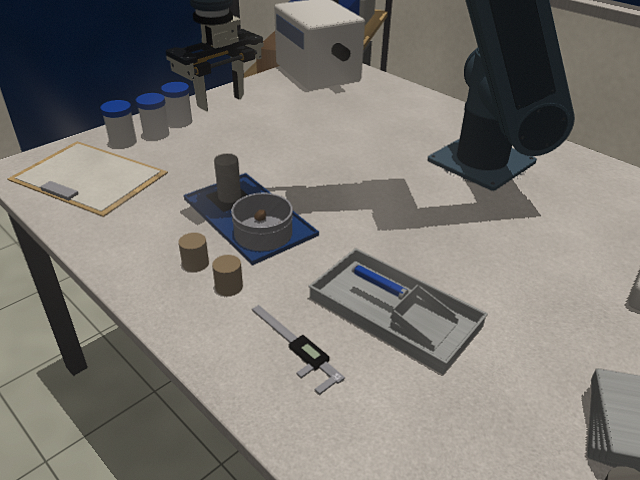

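The scene and side views show one straight four-disc pile on the pad (scene px ~(228,178)). The scoop lies flat in the empty pan, the stubs and calliper have not moved, and all four pieces are in the tin (wrist px ~(327,15), (349,0), (378,2), (332,89)).

```bash
python3 - <<'E'
from plant import hand_in,monitor
print(hand_in(),monitor.sense()["time"])
E
```

```text
the job is handed in; nothing more can be done
the job is handed in; nothing more can be done
```

I scooped all four broken pieces into the tin in two passes, laid the scoop flat in the empty pan, and stacked all four grey discs in one pile on the rubber pad. The job was handed in at about 67 s of the 210 s allowed.

**Last checks:**
- The wrist view showed all four pieces inside the tin. The tin stayed in its place, and the pan was empty apart from the scoop.
- The disc pile looked straight in all three camera views. By my readings the discs sit within about 1 mm of one another. By the wrist camera, the bottom disc was about 3 mm off the middle of the pad.
- The stubs and calliper looked unmoved by eye, and no disc appeared to have been knocked aside. The highest force I saw was about 13 N, when the scoop's lip touched the pan wall.

**What disagreed or failed:**
- The fingertips turned out to be about 22 mm behind the reported tool point, not 8 mm ahead as stated. Because of this my first grasp of the scoop closed on nothing, and I corrected for it afterwards.
- The cameras disagreed by 2–4 mm on the pad and pan positions.

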